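# Make up a strap-clamp set-up on the drilling plate

## Robot

A 6-joint arm with a two-finger parallel gripper is mounted at the origin on the work surface. World frame = base frame: x ahead of the robot, y to its left, z up, the work surface at z = 0. Lengths are in m, angles in rad, forces in N, time in s.
With the tool pointing down it reaches from about 0.4 to 0.925 m from the base axis. Payload 3.4 kg.
Tool frame: the origin (TCP) lies midway between the tips of the shut fingers; the grasp point (between the pads) lies 19 mm behind it (manip.hold_point_z is the distance from the TCP to the grasp point, in m); z points along the fingers, y is the line along which they close (so a half turn about z gives the same grasp; the last joint's range is limited). The gripper opens to 85 mm and grips with 20 to 120 N. Pads are 22 mm wide; open, the fingers measure 114 mm over their backs; the gripper's body (76 mm by 85 mm) begins 54 mm behind the grasp point. The pads swing forward as they close: fully open they stand 13 mm farther back than shut.
Start: joints at [1.04, 0.307, 1.506, -0, 1.328, -0.073], TCP at [0.254, 0.516, 0.231] pointing down, gripper open.
Joint ranges: [-3.12, 3.12], [-1.05, 2.28], [0.14, 2.33], [-1.42, 4.57], [0.1, 2.73], [-2.68, 2.68]. Speed limits (rad/s): [2.57, 2.57, 3.14, 3.14, 3.14, 3.14].

## Interface

Orientations are given as a rotation vector (axis times angle).
In Python, from station import manip gives the robot as it stands.
- The arm moves only by the tool apply_moves, never from a script. Its argument "rows" is a list of rows, each a list of 7 numbers: the turn, a rotation vector about the tool's x, y, z in degrees, then the shift along the tool's x, y, z in m, then the opening, from 0 (shut) to 1 (fully open). In form: [[rx, ry, rz, tx, ty, tz, jaw], ...]. A call has 1 to 8 rows; each row shifts and turns the commanded pose from where the row before left it, along the tool's axes as they then stand; what a row does not reach is not made up. A row lasts 1/10 s, in which the tool goes at most 50 mm and 8.59 degrees, less where a joint would pass 70% of its speed; a pose out of reach is approached as far as the arm can. A call with a gripper value outside its range is refused whole. The fingers move at their own pace and stop on an object; the grip force is fixed at half the most. Time passes only in rows, so rows that do not move let the fingers close. It gives the time, the measured TCP pose, the force, the opening and the grip force at its end, in the units of the state.
- manip.sense(): the state, without advancing time (a new reading comes with each control period).
- manip.grab_frame(name): name is "scene" or "top" or "wrist"; returns the picture (400x640x3 uint8, red, green, blue); there is no depth.
- manip.camera_params(name): a dict with "K" (3x3 intrinsics, pixels), "k1" (the pictures are not rectified: a ray, as slopes to the right and down, at radius r is drawn at 1 + k1 r^2 times it, then the intrinsics apply), "R" (3x3) and "t" (3): a world point X has camera coordinates R X + t. Camera axes: x right, y down, z forward; pixel columns grow to the right and rows downward; lengths in m; the calibration is good to about 2 mm. A picture is of the moment at which its call begins: read the wrist's pose just before it. camera_params takes no time and is no camera call; for the wrist camera it gives the pose at the moment of the call.
- manip.sign_off(): hands the job in; it is judged then, once.
The state is a dict: "t": time; "joint_pos": joint angles; "joint_velocities": joint speeds; "joint_efforts": joint torques, N m; "eef_pos": TCP position; "ee_rot": TCP orientation; "wrist_force": force on the tool from outside, world axes, zero at the start; "ft_torque": the same for the moment, N m; "width": finger opening in m; "grip_force": force on a finger pad.
Only numpy, scipy, OpenCV 4.12 (cv2) and the standard library are available. Lean on these libraries where they do the work, as an engineer would, in place of code of your own. Each camera call takes 0.05 s, during which the arm holds its last target. There are 200 camera calls.

## Task

Make up the clamping stack on the drilling plate from the bottom up: lay the plywood board flat over the plate's drill hole, long sides along the T-slot, and the aluminium workpiece squarely on the middle of the board; then stand on the T-slot, on the other side of the stud, the one packing block that is as high as board and workpiece together. Lower the slotted strap over the stud so that it bridges block and workpiece, lying level along the slot with the stud in the middle of its slot, and last lower the thick washer over the stud onto the strap, ready for the nut. Leave the two packing blocks that do not fit where they are in the carton.

Things in the scene. Friction and masses are not known exactly. Their poses are not given: they have to be found in the camera images.
- plate: Fixed grey iron drilling plate, x -95 to +135 mm, y -55 to +55 mm, top face 20 mm above the bench. Origin: at bench level on the axis of its upright 12 mm threaded stud with tapered tip, whose top is at +100 mm; z up. A 14 mm wide T-slot runs along its x axis from the -x end to x = +40 mm; the stud stands in it. The strap is to lie along x, its middle at the stud; underside of the strap ends 62 mm above the bench.
- drill_hole (a point): Centre of the round dark 26 mm drill hole in the plate, on its top face, 75 mm from the stud along the plate's +x, y = 0. Board and workpiece are to be centred here one on the other, long sides along the plate's x. Axes as the plate's.
- board: Scrap of plywood used as backing board, 100 mm (own x) by 60 mm (own y), 12 mm thick, with some old drill marks; lies flat on the bench. Origin: centre of its underside, z up. Either way round.
- work: Aluminium workpiece, a flat block 90 mm (own x) by 50 mm (own y), 30 mm high, with four dark hole marks near the corners of its top and a scribed cross in the middle, about 0.36 kg; lies on the bench. Origin: centre of its underside, z up. Either way round.
- block_low: The lowest grey steel packing block, 55 mm long (own x), 36 mm wide (own y), 26 mm high, serrated ends, small dark hole mark in the top; stands in the carton. Origin: centre of its underside, z up. Not needed; leave it in place.
- block_mid: The middle grey steel packing block, 44 mm long (own x), 36 mm wide (own y), 42 mm high, serrated ends, small dark hole mark in the top; stands in the carton. Origin: centre of its underside, z up. As high as board plus workpiece: the one to use; stand it on the slot about 60 mm from the stud (plate x = -60 mm), either way round. 0.5 kg.
- block_high: The highest grey steel packing block, 36 mm long (own x), 36 mm wide (own y), 58 mm high, serrated ends, small dark hole mark in the top; stands in the carton. Origin: centre of its underside, z up. Not needed; leave it in place.
- strap: Dark steel clamp strap, a flat bar 140 mm long (own x), 42 mm wide (own y) and 14 mm thick, about 0.55 kg, with a through slot in its middle 50 mm long and 18 mm wide along x; lies flat on the bench. Origin: centre of its underside (middle of the slot), z up. Either end may be either way.
- washer: Thick plain steel washer, 38 mm outside diameter, 18 mm bore, 10 mm thick; lies flat in the low carton. Origin: centre of its underside, z up.
- carton: Low open cardboard carton fixed on the bench, 250 mm (x) by 240 mm (y), walls 4 mm thick and 20 mm high, inner floor 4 mm above the bench; it holds the three packing blocks, the washer and a loose nut (a bystander). Origin: centre of its underside, z up. Carton and drilling plate may change sides.
Not all that is in view belongs to the job. What is shaped like the strap but pink or purple is not meant.

How it is judged:
By the outcome, as a careful person would: the job done as asked, in the order asked, and still so for the second after the job is handed in, with the robot touching nothing.
It also fails if it takes over 152 s, if anything falls off the work surface, if the arm or the gripper's body presses on something with over 40 N, if the wrist force passes 120 N, or if a joint passes its speed limit or range.

## Working session

There is one attempt and no reset: what is moved stays moved. The work goes in short steps, Python scripts to look and compute and a tool call to move; the robot and the scene stay as the last step left them, time stands still between calls to the robot, and variables do not carry over. Pictures are saved under pics/ and viewed, at most 17 in all, crops included, and the job is handed in when it is done.

Besides the shell and the picture viewer there is one more tool, called after ">>>" in YAML: its name, and indented under it one key for each argument. apply_moves: Moves the arm, as the interface text tells. Its arguments: {"type":"object","properties":{"rows":{"type":"array"}},"required":["rows"]}

```bash
mkdir -p pics; ls
python3 - <<'E'
from station import manip
import cv2
for n in("top","scene"):
    im=manip.grab_frame(n); cv2.imwrite(f"pics/{n}0.png",im[:,:,::-1])
    p=manip.camera_params(n); print(n,p)
print(manip.sense(), manip.hold_point_z)
E
```

```text
pics
top {'K': array([[477.60915307,   0.        , 312.38155047],
       [  0.        , 477.60915307, 197.61063853],
       [  0.        ,   0.        ,   1.        ]]), 'k1': -0.029405762994322928, 'R': array([[ 0.00243278, -0.99998974,  0.00382077],
       [-0.99729681, -0.00270679, -0.07342845],
       [ 0.07343804, -0.0036318 , -0.99729317]]), 't': array([-0.16168942,  0.42030157,  1.60729777])}
scene {'K': array([[377.34291531,   0.        , 319.77162555],
       [  0.        , 377.34291531, 204.32780847],
       [  0.        ,   0.        ,   1.        ]]), 'k1': -0.02992452701468588, 'R': array([[-0.81977525,  0.57256864, -0.01156252],
       [ 0.46795316,  0.65808005, -0.58987328],
       [-0.33013387, -0.48897424, -0.80741304]]), 't': array([ 0.4042537 , -0.06609665,  1.28315927])}
{'t': 0.1, 'joint_pos': array([ 1.03948688e+00,  3.07495036e-01,  1.50753891e+00, -3.88254432e-06,
        1.32840990e+00, -7.35112656e-02]), 'joint_velocities': array([-6.51197180e-05, -4.24437474e-03, -3.49094661e-03,  5.45421321e-04,
        1.55821036e-03, -4.75080474e-04]), 'joint_efforts': array([-1.62570504e-04, -4.58527243e+01, -2.52608085e+01, -4.09958775e-04,
        5.62591376e-03, -2.66424161e-05]), 'eef_pos': array([0.25384531, 0.51523409, 0.23047642]), 'ee_rot': array([-7.12718558e-01, -3.05911552e+00,  2.77716842e-03]), 'wrist_force': array([-0.10583064, -0.32706127, -0.12234559]), 'ft_torque': array([ 0.04373859, -0.00341988, -0.01768614]), 'grip_force': 0.0, 'width': 0.08562881492543181} 0.0187
```

Run:
```python
import cv2
im=cv2.imread("pics/top0.png"); cv2.imwrite("pics/top0b.png",cv2.resize(im,(800,500),interpolation=cv2.INTER_CUBIC))
```

```text
(no output)
```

View pics/top0b.png

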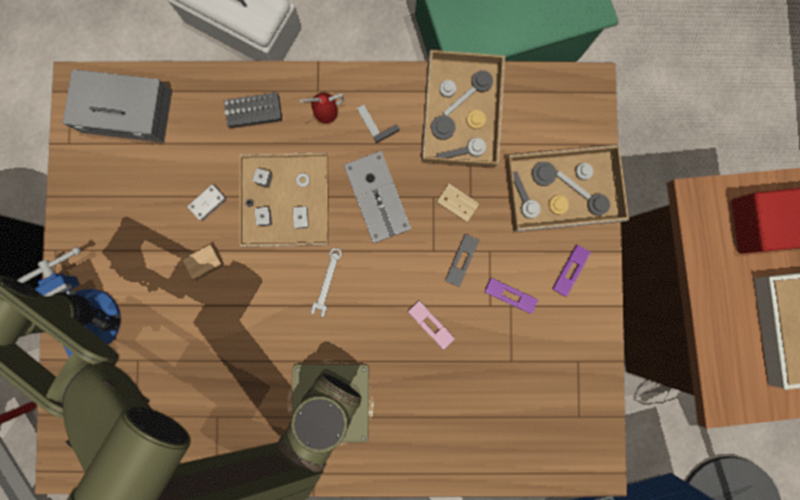

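The top view (800 px scale) shows the carton (285,200), plate (378,197), work (206,202), board (458,202) and dark strap (462,260). Next I'll zoom in and write the helpers.

```bash
cat > h.py <<'E'
import numpy as np, cv2
from scipy.spatial.transform import Rotation as Ro
from scipy.optimize import minimize
from station import manip
D=lambda p: np.array([p["k1"],0,0,0,0])
def px(p,X):
    return cv2.projectPoints(np.asarray(X,float).reshape(-1,3),cv2.Rodrigues(p["R"])[0],p["t"],p["K"],D(p))[0][:,0]
def world(p,uv,z):
    n=cv2.undistortPoints(np.array(uv,float).reshape(-1,1,2),p["K"],D(p))[:,0]
    d=np.c_[n,np.ones(len(n))]@p["R"]; c=-p["R"].T@p["t"]
    return c+d*((z-c[2])/d[:,2])[:,None]
def grab(n,f):
    p=manip.camera_params(n); im=manip.grab_frame(n)[:,:,::-1].copy()
    cv2.imwrite(f"pics/{f}.png",im); np.save(f"pics/{f}.npy",p,allow_pickle=True); return p,im
def load(f): return np.load(f"pics/{f}.npy",allow_pickle=True).item(),cv2.imread(f"pics/{f}.png")
def rect(x,y,a,L,W,z,n=40):
    s=np.linspace(-.5,.5,n); o=np.full(n,.5)
    P=np.r_[np.c_[s*L,o*W],np.c_[s*L,-o*W],np.c_[o*L,s*W],np.c_[-o*L,s*W]]
    c,q=np.cos(a),np.sin(a)
    return np.c_[P@np.array([[c,q],[-q,c]])+[x,y],np.full(4*n,z)]
def fit(p,im,x,y,a,L,W,z,r=.012,da=.2):
    """pose of the top outline (L x W at height z) with most edge contrast"""
    g=cv2.GaussianBlur(im,(0,0),1.2).astype(np.float32)
    gx=cv2.Sobel(g,cv2.CV_32F,1,0); gy=cv2.Sobel(g,cv2.CV_32F,0,1)
    def cost(v):
        A=px(p,rect(v[0],v[1],v[2],L,W,z)); 
        nrm=A-px(p,rect(v[0],v[1],v[2],L*.98,W*.98,z)); 
        B=A.reshape(4,-1,2); t=B[:,-1]-B[:,0]; t/=np.linalg.norm(t,axis=1)[:,None]
        N=np.repeat(np.c_[-t[:,1],t[:,0]],B.shape[1],0)
        m=A.astype(np.float32).reshape(-1,1,2)
        f=lambda G:cv2.remap(G,m[...,0],m[...,1],cv2.INTER_LINEAR)[:,0]
        e=np.abs(f(gx)*N[:,:1]+f(gy)*N[:,1:]).max(1)
        return -np.sqrt(e.clip(0,250)).mean()
    best=min(((cost((x+i,y+j,a+k)),x+i,y+j,a+k) for i in np.arange(-r,r+1e-6,.0015) for j in np.arange(-r,r+1e-6,.0015) for k in np.linspace(-da,da,11)))
    s=minimize(cost,best[1:],method="Nelder-Mead",options=dict(initial_simplex=np.array(best[1:])+np.r_[np.zeros((1,3)),np.diag([.001,.001,.02])],xatol=1e-5,fatol=1e-4))
    return s.x,-s.fun
E
python3 - <<'E'
from h import *
p=manip.camera_params("top"); im=cv2.imread("pics/top0.png")
np.save("pics/top0.npy",p,allow_pickle=True)
crop=im[115:245,140:400]; cv2.imwrite("pics/c0.png",cv2.resize(crop,(800,400),interpolation=cv2.INTER_CUBIC))
for n,u,v,z in [("work",206,202,.03),("board",458,202,.012),("strap",462,260,.014),("plate",378,197,.02),("stud?",381,200,.02),("hole",370,178,.02),("carton",285,200,.02),("b262,177",262,177,.04),("263,215",263,215,.04),("300,217",300,217,.04),("washer",303,180,.014)]:
    print(n,world(p,[[u*.8,v*.8]],z)[0].round(3))
w=manip.camera_params("wrist"); print(w, -w["R"].T@w["t"])
E
```

```text
work [0.541 0.341 0.03 ]
board [ 0.545 -0.346  0.012]
strap [ 0.386 -0.355  0.014]
plate [ 0.557 -0.126  0.02 ]
stud? [ 0.549 -0.134  0.02 ]
hole [ 0.61  -0.104  0.02 ]
carton [0.548 0.128 0.02 ]
b262,177 [0.608 0.187 0.04 ]
263,215 [0.504 0.183 0.04 ]
300,217 [0.499 0.083 0.04 ]
washer [0.605 0.08  0.014]
{'K': array([[325.33191163,   0.        , 315.65959885],
       [  0.        , 325.33191163, 199.79360619],
       [  0.        ,   0.        ,   1.        ]]), 'k1': -0.01722432330248769, 'R': array([[ 0.44237714,  0.89682672, -0.0020747 ],
       [ 0.85343816, -0.42026177,  0.30825857],
       [ 0.27558261, -0.13813717, -0.95130035]]), 't': array([-0.57300455, -0.04030846,  0.38079162])} [0.18294533 0.54954716 0.37348382]
```

View pics/c0.png

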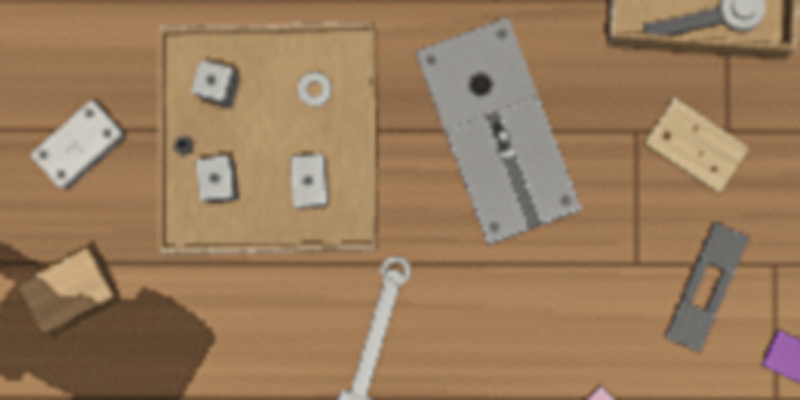

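The zoomed crop shows three blocks in the carton at (213,80), (215,178) and (308,180), with the washer at (314,88). The stud is near (502,135) and the hole at (480,85), so plate +x points up-left. I'll move to wrist-view positions now.

>>> apply_moves:
  rows:
    - [0,0,-8.5,0,0,0,1]
    - [0,0,-8.5,0,0,0,1]
    - [0,0,-8.5,0,0,0,1]
    - [0,0,0,-0.02,-0.03,0,1]
    - [0,0,0,-0.025,-0.035,0,1]
    - [0,0,0,-0.025,-0.035,0,1]
    - [0,0,0,-0.025,-0.035,0,1]
    - [0,0,0,-0.025,-0.035,0,1]

```text
t: 0.9
eef_pos: [0.3723, 0.3427, 0.231]
ee_rot: [-0.019, -3.141, 0.001]
wrist_force: [0.1, 1.3, 0.4]
width: 0.0857
grip_force: 0.0
```

>>> apply_moves:
  rows:
    - [0,0,0,-0.025,-0.035,0,1]
    - [0,0,0,-0.025,-0.035,0,1]
    - [0,0,0,-0.025,-0.035,0,1]
    - [0,0,0,-0.02,-0.035,0,1]
    - [0,0,0,-0.02,-0.035,0,1]
    - [0,0,0,-0.01,-0.02,0,1]
    - [0,0,0,0,0,0,1]
    - [0,0,0,0,0,0,1]

```text
t: 1.7
eef_pos: [0.4941, 0.1475, 0.2309]
ee_rot: [-0.023, -3.14, -0.001]
wrist_force: [-0.3, -0.2, -0.6]
width: 0.0853
grip_force: 0.0
```

Run:
```python
from h import *
s=manip.sense(); print(s['t'],s['eef_pos'],s['ee_rot'],s['joint_pos'].round(2))
p,im=grab("wrist","w1"); cv2.imwrite("pics/w1b.png",cv2.resize(im,(800,500)))
```

```text
1.7 [0.49409758 0.14748128 0.23086603] [-2.26152788e-02 -3.14011121e+00 -6.52456391e-04] [ 0.21  0.23  1.63  0.    1.29 -1.35]
```

View pics/w1b.png

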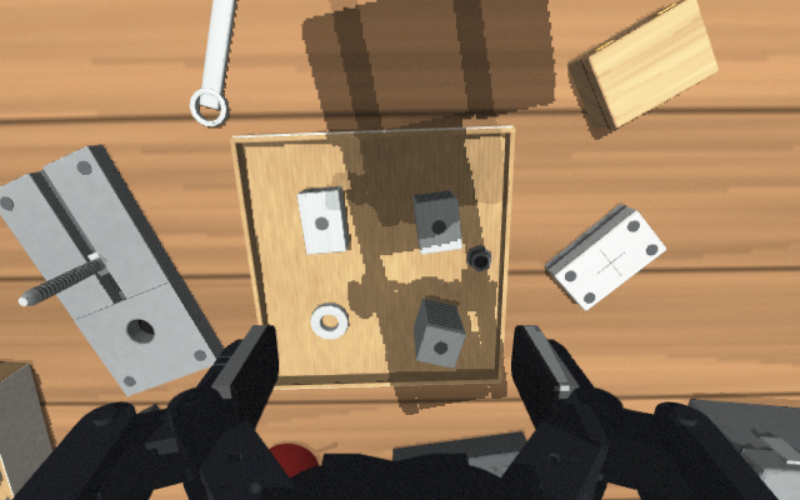

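The wrist view shows low block (323,220), mid block (438,222), high block (440,333), washer (329,321), work (607,258), and plate with stud base (97,265) and hole (141,330). Now a second view over plate, board and strap.

>>> apply_moves:
  rows:
    - [0,0,0,0,-0.04,0,1]
    - [0,0,0,0,-0.045,0,1]
    - [0,0,0,0,-0.045,0,1]
    - [0,0,0,0,-0.045,0,1]
    - [0,0,0,0,-0.045,0,1]
    - [0,0,0,0,-0.045,0,1]
    - [0,0,0,0,-0.045,0,1]
    - [0,0,0,0,-0.04,0,1]

```text
t: 2.55
eef_pos: [0.4901, -0.2026, 0.2314]
ee_rot: [0.017, 3.141, 0.0]
wrist_force: [1.4, 0.3, 0.6]
width: 0.0853
grip_force: 0.0
```

>>> apply_moves:
  rows:
    - [0,0,0,0,0,0,1]
    - [0,0,0,0,0,0,1]
    - [0,0,0,0,0,0,1]

```text
t: 2.85
eef_pos: [0.4899, -0.2004, 0.2311]
ee_rot: [-0.017, -3.141, -0.002]
wrist_force: [0.1, -0.2, -1.3]
width: 0.0855
grip_force: 0.0
```

Run:
```python
from h import *
s=manip.sense(); print(s['t'],s['eef_pos'],s['ee_rot'],s['joint_pos'].round(2))
p,im=grab("wrist","w2"); cv2.imwrite("pics/w2b.png",cv2.resize(im,(800,500)))
```

```text
2.85 [ 0.4898985  -0.20035891  0.23109933] [-1.73108605e-02 -3.14085735e+00 -1.90808626e-03] [-0.47  0.24  1.6   0.    1.3  -2.03]
```

View pics/w2b.png

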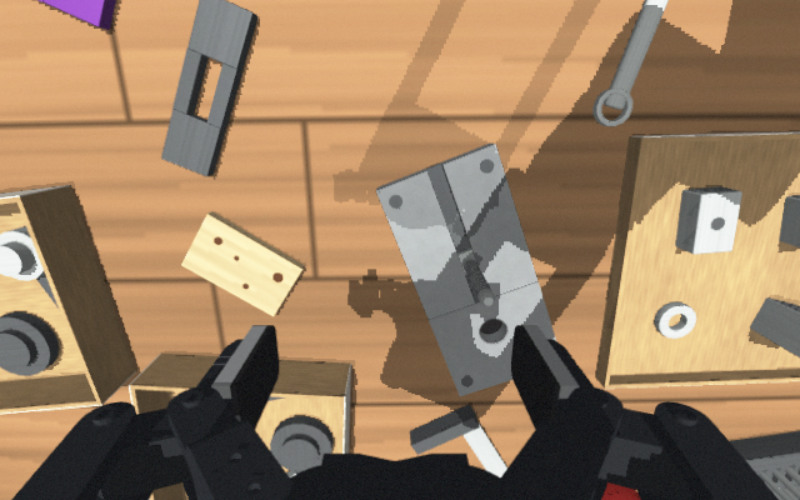

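The second view shows board (243,263), strap (210,88) with slot (206,88), plate centre (465,270) and hole (493,331). Now the pose fits.

Run:
```python
from h import *
d={}
for f in("w1","w2","top0"): d[f]=load(f)
def go(n,f,uv,z,a,L,W,**k):
    p,im=d[f]; s=1 if f!="top0" else 1
    x,y,_=world(p,[np.array(uv)*.8],z)[0]
    r,c=fit(p,im,x,y,np.deg2rad(a),L,W,z,**k); print(n,f,(r[:2]*1e3).round(1),np.rad2deg(r[2]).round(2),"score",round(c,2)); 
    for q in px(p,rect(*r,L,W,z,12)): cv2.circle(im,tuple(q.round().astype(int)),0,(0,0,255),-1)
    return r
go("board","w2",(243,263),.012,56,.1,.06); go("board","top0",(458,202),.012,56,.1,.06)
go("work","w1",(607,258),.03,134,.09,.05); go("work","top0",(206,202),.03,134,.09,.05)
go("plate","w2",(465,270),.02,22,.23,.11); go("plate","top0",(378,197),.02,22,.23,.11)
go("strap","w2",(210,88),.014,-18,.14,.042); go("slot","w2",(206,88),.014,-18,.05,.018,r=.006);go("strap","top0",(462,260),.014,-18,.14,.042)
go("mid","w1",(438,222),.046,4,.044,.036,r=.01); go("mid","top0",(263,215),.046,4,.044,.036,r=.01)
go("low","w1",(323,220),.03,4,.055,.036,r=.01)
go("high","w1",(440,333),.062,-12,.036,.036,r=.01)
for f,u,z in(("w1",(141,330),.02),("w2",(493,331),.02),("w1",(329,321),.014),("w2",(675,320),.014)): print(f,u,(world(d[f][0],[np.array(u)*.8],z)[0]*1e3).round(1))
a=cv2.resize(d["w1"][1],(560,350),interpolation=cv2.INTER_AREA);
cv2.imwrite("pics/f1.png",np.vstack([d["w1"][1][60:310,140:560],d["w2"][1][0:330,100:520]]))
```

```text
board w2 [ 543.3 -347.6] 56.53 score 14.6
board top0 [ 545.2 -344.9] 56.04 score 11.37
work w1 [540.9 340.1] 132.69 score 15.52
work top0 [541.5 342.7] 132.59 score 14.03
plate w2 [ 558.7 -125.7] 20.79 score 10.39
plate top0 [ 559.9 -123.1] 20.81 score 11.29
strap w2 [ 384.8 -358.1] -23.4 score 11.88
slot w2 [ 384.7 -358.3] -23.28 score 12.57
strap top0 [ 387.3 -352.7] -23.44 score 10.48
mid w1 [500.6 182.7] 7.9 score 10.9
mid top0 [502.  185.9] 7.04 score 12.89
low w1 [500.2  83.1] 4.45 score 14.86
high w1 [605.7 184.9] -14.83 score 10.59
w1 (141, 330) [ 608.6 -104.8   20. ]
w2 (493, 331) [ 610.2 -106.    20. ]
w1 (329, 321) [604.2  80.2  14. ]
w2 (675, 320) [604.1  76.8  14. ]
```

View pics/f1.png

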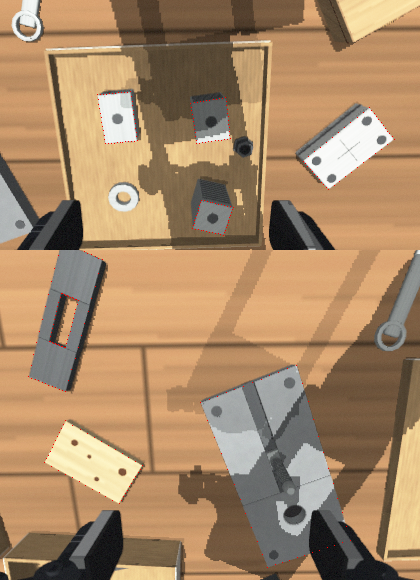

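```bash
cat >> h.py <<'E'
STUD=np.array([.5400,-.1328]); PY=20.8
def yaw(s): return np.rad2deg(Ro.from_rotvec(s['ee_rot']).as_matrix()[:2,0]@np.array([1,1j]))
def plan(x,y,z,yw):
    s=manip.sense(); M=Ro.from_rotvec(s['ee_rot']).as_matrix(); c=np.rad2deg(np.arctan2(M[1,0],M[0,0]))
    a=np.deg2rad(yw); T=np.array([[np.cos(a),np.sin(a),0],[np.sin(a),-np.cos(a),0],[0,0,-1]])
    v=Ro.from_matrix(M.T@T).as_rotvec(degrees=True)
    d=np.array([x,y,z])-s['eef_pos']
    print("t",round(s['t'],2),"yaw",c.round(2),"turn",v.round(2),"shift after turn mm",(T.T@d*1e3).round(1),"j6",s['joint_pos'][5].round(2),"F",s['wrist_force'].round(1),"w",round(s['width']*1e3,1),"pos",(s['eef_pos']*1e3).round(1))
E
sed -i '/^def yaw/d' h.py
```

>>> apply_moves:
  rows:
    - [0,0,8.5,0,0,0,1]
    - [0,0,8.5,0,0,0,1]
    - [0,0,8.5,0,0,0,1]
    - [0,0,8.5,0,0,0,1]
    - [0,0,8.5,0,0,0,1]
    - [0,0,8.5,0,0,0,1]
    - [0,0,8.5,0,0,0,1]
    - [0,0,8.5,0,0,0,1]

```text
t: 3.7
eef_pos: [0.4901, -0.2003, 0.2314]
ee_rot: [-1.778, -2.59, -0.0]
wrist_force: [0.3, 0.3, -0.1]
width: 0.0855
grip_force: 0.0
```

>>> apply_moves:
  rows:
    - [0,0,8.5,0,0,0,1]
    - [0,0,8.5,0,0,0,1]
    - [0,0,8.5,0,0,0,1]
    - [0,0,8.5,0,0,0,1]
    - [0,0,8.5,0,0,0,1]
    - [0,0,8.5,0,0,0,1]
    - [0,0,3.9,0,0,0,1]
    - [0,0,0,0,0,0,1]

```text
t: 4.5
eef_pos: [0.4901, -0.2005, 0.2314]
ee_rot: [-2.767, -1.487, -0.0]
wrist_force: [-0.1, -0.7, 0.0]
width: 0.0853
grip_force: 0.0
```

>>> apply_moves:
  rows:
    - [0,0,0,-0.018,0.025,0.01,1]
    - [0,0,0,-0.018,0.025,0.02,1]
    - [0,0,0,-0.018,0.025,0.02,1]
    - [0,0,0,-0.018,0.025,0.02,1]
    - [0,0,0,-0.021,0.026,0.02,1]
    - [0,0,0,0,0,0.02,1]
    - [0,0,0,0,0,0,1]
    - [0,0,0,0,0,0,1]

```text
t: 5.3
eef_pos: [0.5432, -0.3481, 0.121]
ee_rot: [-2.766, -1.486, 0.001]
wrist_force: [0.2, -0.4, 0.9]
width: 0.0854
grip_force: 0.0
```

Run:
```python
from h import *
p,im=grab("wrist","w3"); r,c=fit(p,im,.5433,-.3476,np.deg2rad(56.5),.1,.06,.012); print(r,np.rad2deg(r[2]),c)
plan(*r[:2],.01,np.rad2deg(r[2]))
```

```text
[ 0.54331963 -0.3474045   0.97706561] 55.981735987391225 11.87890983351258
t 5.35 yaw 56.49 turn [ 0.01 -0.01  0.5 ] shift after turn mm [  0.6  -1.  112. ] j6 -0.05 F [0.1 1.2 1.3] w 85.3 pos [ 543.8 -348.5  122. ]
```

>>> apply_moves:
  rows:
    - [0,0,0.5,0.0005,-0.001,0.02,1]
    - [0,0,0,0,0,0.03,1]
    - [0,0,0,0,0,0.03,1]
    - [0,0,0,0,0,0.02,1]
    - [0,0,0,0,0,0.012,1]
    - [0,0,0,0,0,0.008,1]
    - [0,0,0,0,0,0.004,1]
    - [0,0,0,0,0,0,1]

```text
t: 6.15
eef_pos: [0.5433, -0.3487, -0.0021]
ee_rot: [2.774, 1.472, 0.001]
wrist_force: [-0.1, 0.9, 0.6]
width: 0.085
grip_force: 0.0
```

>>> apply_moves:
  rows:
    - [0,0,0,0,0,0,0]
    - [0,0,0,0,0,0,0]
    - [0,0,0,0,0,0,0]
    - [0,0,0,0,0,0,0]
    - [0,0,0,0,0,0,0]
    - [0,0,0,0,0,0,0]
    - [0,0,0,0,0,0,0]
    - [0,0,0,0,0,0,0]

```text
t: 6.95
eef_pos: [0.5438, -0.3492, -0.0012]
ee_rot: [2.774, 1.471, 0.002]
wrist_force: [0.4, 1.0, 6.6]
width: 0.0584
grip_force: 64.9
```

>>> apply_moves:
  rows:
    - [0,0,0,0,0,-0.01,0]
    - [0,0,0,0,0,-0.02,0]
    - [0,0,0,0,0,-0.03,0]
    - [0,0,0,0,0,-0.03,0]
    - [0,0,0,0,0,-0.03,0]
    - [0,0,0,0,0,-0.03,0]
    - [0,0,0,0,0,-0.02,0]
    - [0,0,8,0,0,0,0]

```text
t: 7.75
eef_pos: [0.5447, -0.3499, 0.172]
ee_rot: [2.867, 1.268, 0.006]
wrist_force: [0.2, -0.0, -1.2]
width: 0.0584
grip_force: 64.2
```

>>> apply_moves:
  rows:
    - [0,0,8,0,0,0,0]
    - [0,0,8,0,0,0,0]
    - [0,0,8,0,0,0,0]
    - [0,0,3,0,0,0,0]
    - [0,0,0,0,0,0,0]
    - [0,0,0,0,0,0,0]

```text
t: 8.35
eef_pos: [0.5427, -0.3484, 0.1675]
ee_rot: [-3.089, -0.571, 0.0]
wrist_force: [0.4, 0.1, -0.8]
width: 0.0582
grip_force: 64.2
```

```bash
cat >> h.py <<'E'
def W(dx,dy=0): a=np.deg2rad(PY); c,s=np.cos(a),np.sin(a); return STUD+[c*dx-s*dy,s*dx+c*dy]
E
python3 - <<'E'
from h import *
p,im=grab("wrist","w4"); s=manip.sense(); x,y,z=s['eef_pos']
for dz in (.004,.008,.012,.016):
    r,c=fit(p,im,x,y,np.deg2rad(21),.1,.06,z+dz); print(dz,(r[:2]-[x,y])*1e3,np.rad2deg(r[2]),c)
plan(*W(75),.1,PY)
cv2.imwrite("pics/w4b.png",im[60:400,140:500])
E
```

```text
0.004 [-9.15675619 -2.29011039] 21.368005588695375 8.360922995655672
0.008 [-4.99570625 -2.11715087] 21.83521009363967 8.991490869983975
0.012 [ 0.71682539 -0.39211451] 21.07152834698302 11.530162106834505
0.016 [ 4.14860392 -0.00451373] 21.184587228911763 10.065623161658054
t 8.4 yaw 20.94 turn [-0.    0.    0.14] shift after turn mm [ 7.5074e+04 -2.0260e+02  6.7500e+01] j6 0.57 F [-0.2  0.  -1.4] w 57.9 pos [ 542.7 -348.5  167.5]
```

View pics/w4b.png

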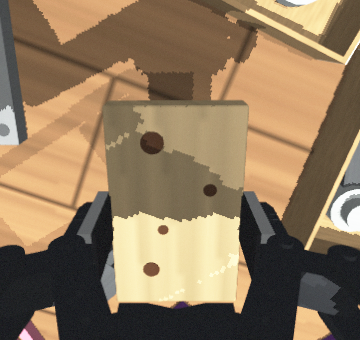

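The board is held squarely (edges at 105–248 px, centred between the fingers). I'll carry it over the hole.

>>> apply_moves:
  rows:
    - [0,0,0.1,0.015,-0.02,0,0]
    - [0,0,0,0.022,-0.03,0,0]
    - [0,0,0,0.022,-0.03,0,0]
    - [0,0,0,0.022,-0.03,0,0]
    - [0,0,0,0.022,-0.03,0,0]
    - [0,0,0,0.022,-0.03,0,0]
    - [0,0,0,0.014,-0.02,0,0]
    - [0,0,0,0.01,-0.012,0,0]

```text
t: 9.2
eef_pos: [0.6107, -0.1046, 0.1674]
ee_rot: [-3.089, -0.57, 0.0]
wrist_force: [0.0, 0.0, -0.5]
width: 0.058
grip_force: 64.3
```

>>> apply_moves:
  rows:
    - [0,0,0,0,0,0.02,0]
    - [0,0,0,0,0,0.03,0]
    - [0,0,0,0,0,0.03,0]
    - [0,0,0,0,0,0.02,0]
    - [0,0,0,0,0,0.01,0]
    - [0,0,0,0,0,0,0]
    - [0,0,0,0,0,0,0]

```text
t: 9.9
eef_pos: [0.6112, -0.1073, 0.058]
ee_rot: [3.09, 0.566, 0.002]
wrist_force: [0.5, -1.0, -0.3]
width: 0.0579
grip_force: 64.3
```

Run:
```python
from h import *
plan(*W(.075),.0185,PY)
p,im=grab("wrist","w5"); s=manip.sense(); x,y,z=s['eef_pos']
r,c=fit(p,im,x,y,np.deg2rad(21),.1,.06,z+.0135); print((r[:2]-[x,y])*1e3,np.rad2deg(r[2]),c)
r,c=fit(p,im,*W(.02),np.deg2rad(PY),.23,.11,.02,r=.006,da=.05); print(r-np.r_[W(.02),0],np.rad2deg(r[2]),c)
```

```text
t 9.9 yaw 20.76 turn [ 0.04 -0.05 -0.04] shift after turn mm [-0.6 -1.4 39.5] j6 0.97 F [ 0.5 -1.  -0.3] w 57.9 pos [ 611.2 -107.3   58. ]
[ 1.16914686 -0.02992485] 20.88285815185124 11.577929279384659
[-1.19229550e-04  7.12628135e-04  3.57233552e-01] 20.467974813029464 5.920650031949654
```

>>> apply_moves:
  rows:
    - [0,0,0,-0.0015,-0.001,0.015,0]
    - [0,0,0,0,0,0.012,0]
    - [0,0,0,0,0,0.006,0]
    - [0,0,0,0,0,0.003,0]
    - [0,0,0,0,0,0.002,0]
    - [0,0,0,0,0,0,0]
    - [0,0,0,0,0,0,0]

```text
t: 10.65
eef_pos: [0.6091, -0.1065, 0.0196]
ee_rot: [3.09, 0.566, 0.001]
wrist_force: [-0.3, 0.4, 0.2]
width: 0.0582
grip_force: 64.3
```

>>> apply_moves:
  rows:
    - [0,0,0,0,0,0.001,0]
    - [0,0,0,0,0,0,0]
    - [0,0,0,0,0,0,0]

```text
t: 10.95
eef_pos: [0.6092, -0.1065, 0.0188]
ee_rot: [3.09, 0.566, 0.002]
wrist_force: [-0.1, 1.4, 2.7]
width: 0.0584
grip_force: 64.6
```

>>> apply_moves:
  rows:
    - [0,0,0,0,0,0.0005,0]
    - [0,0,0,0,0,0,0.8]
    - [0,0,0,0,0,0,1]
    - [0,0,0,0,0,0,1]
    - [0,0,0,0,0,0,1]
    - [0,0,0,0,0,-0.02,1]
    - [0,0,0,0,0,-0.04,1]
    - [0,0,0,0,0,-0.045,1]

```text
t: 11.75
eef_pos: [0.6072, -0.106, 0.122]
ee_rot: [-3.088, -0.566, 0.007]
wrist_force: [0.3, -0.0, 0.1]
width: 0.0854
grip_force: 0.0
```

>>> apply_moves:
  rows:
    - [0,0,0,0,0,-0.045,1]
    - [0,0,0,0,0,-0.03,1]
    - [0,0,0,0,0,0,1]
    - [0,0,0,0,0,0,1]

```text
t: 12.15
eef_pos: [0.609, -0.1064, 0.1986]
ee_rot: [3.089, 0.566, 0.002]
wrist_force: [-0.5, 0.3, -0.9]
width: 0.0856
grip_force: 0.0
```

Run:
```python
from h import *
p,im=grab("wrist","w6")
r,c=fit(p,im,*W(.075),np.deg2rad(PY),.1,.06,.032,r=.006); print("board",(r[:2]-W(.075))*1e3,np.rad2deg(r[2]),c)
r,c=fit(p,im,*W(.02),np.deg2rad(PY),.23,.11,.02,r=.006,da=.05); print("plate",(r[:2]-W(.02))*1e3,np.rad2deg(r[2]),c)
cv2.imwrite("pics/w6b.png",im)
plan(.5409,.3401,.13,PY)
```

```text
board [ 0.538445   -0.59956451] 21.0020139010515 11.051377028922081
plate [-0.16984324  0.18417673] 20.752770587639173 13.122761040461125
t 12.2 yaw 20.77 turn [-0.04  0.07 -0.03] shift after turn mm [  95.8 -441.1   67.1] j6 0.97 F [ 0.1  1.1 -0.2] w 85.4 pos [ 608.  -106.2  197.1]
```

View pics/w6b.png

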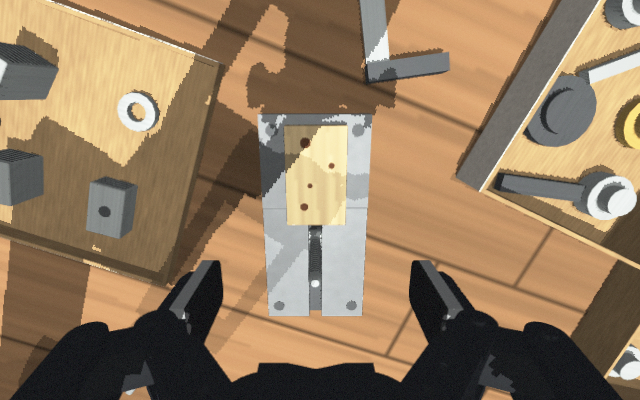

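The board lies at (316,175), centred and aligned on the plate within 1 mm. Next, the workpiece.

>>> apply_moves:
  rows:
    - [0,0,0,0.008,-0.03,0,1]
    - [0,0,0,0.009,-0.042,0,1]
    - [0,0,0,0.009,-0.042,0,1]
    - [0,0,0,0.009,-0.042,0,1]
    - [0,0,0,0.009,-0.042,0,1]
    - [0,0,0,0.009,-0.042,0,1]
    - [0,0,0,0.009,-0.042,0,1]
    - [0,0,0,0.009,-0.042,0,1]

```text
t: 13.0
eef_pos: [0.5583, 0.2229, 0.1952]
ee_rot: [3.089, 0.566, -0.008]
wrist_force: [1.5, 0.4, -0.1]
width: 0.0854
grip_force: 0.0
```

>>> apply_moves:
  rows:
    - [0,0,0,0.009,-0.042,0,1]
    - [0,0,0,0.009,-0.042,0,1]
    - [0,0,0,0.007,-0.033,0,1]
    - [0,0,-8.5,0,0,0,1]
    - [0,0,-8.5,0,0,0,1]
    - [0,0,-8.5,0,0,0,1]
    - [0,0,-8.5,0,0,0,1]
    - [0,0,-8.5,0,0,0,1]

```text
t: 13.8
eef_pos: [0.5407, 0.3393, 0.1948]
ee_rot: [-2.669, -1.656, 0.008]
wrist_force: [0.1, -0.8, 0.9]
width: 0.0855
grip_force: 0.0
```

>>> apply_moves:
  rows:
    - [0,0,-8.5,0,0,0.01,1]
    - [0,0,-8.5,0,0,0.01,1]
    - [0,0,-8.5,0,0,0.01,1]
    - [0,0,-8.5,0,0,0.01,1]
    - [0,0,-8.5,0,0,0.01,1]
    - [0,0,-8.5,0,0,0.01,1]
    - [0,0,-8.5,0,0,0.01,1]
    - [0,0,-8.5,0,0,0,1]

```text
t: 14.6
eef_pos: [0.5394, 0.3385, 0.1233]
ee_rot: [-1.285, -2.861, 0.01]
wrist_force: [0.5, -0.9, 1.2]
width: 0.0854
grip_force: 0.0
```

>>> apply_moves:
  rows:
    - [0,0,0,0,0,0,1]
    - [0,0,0,0,0,0,1]
    - [0,0,0,0,0,0,1]

```text
t: 14.9
eef_pos: [0.5418, 0.3398, 0.1271]
ee_rot: [-1.299, -2.86, 0.001]
wrist_force: [0.3, 0.9, 0.4]
width: 0.0852
grip_force: 0.0
```

Run:
```python
from h import *
p,im=grab("wrist","w7")
r,c=fit(p,im,.5409,.3401,np.deg2rad(132.7),.09,.05,.03); print("work",r[:2],np.rad2deg(r[2]),c)
plan(*r[:2],.005,np.rad2deg(r[2]))
```

```text
work [0.54083639 0.3407312 ] 132.28555184677123 14.142318906173902
t 14.95 yaw 131.16 turn [-0.03 -0.01 -1.12] shift after turn mm [  1.4  -0.3 122.4] j6 -0.22 F [0.4 0.2 0.3] w 85.7 pos [542.  339.9 127.4]
```

>>> apply_moves:
  rows:
    - [0,0,-1.1,0.0015,0,0.015,1]
    - [0,0,0,0,0,0.03,1]
    - [0,0,0,0,0,0.03,1]
    - [0,0,0,0,0,0.025,1]
    - [0,0,0,0,0,0.015,1]
    - [0,0,0,0,0,0.008,1]
    - [0,0,0,0,0,0,1]
    - [0,0,0,0,0,0,1]

```text
t: 15.75
eef_pos: [0.542, 0.3415, 0.0057]
ee_rot: [1.269, 2.873, 0.002]
wrist_force: [0.2, -0.4, 0.4]
width: 0.0854
grip_force: 0.0
```

>>> apply_moves:
  rows:
    - [0,0,0,0,0,0,0]
    - [0,0,0,0,0,0,0]
    - [0,0,0,0,0,0,0]
    - [0,0,0,0,0,0,0]
    - [0,0,0,0,0,0,0]
    - [0,0,0,0,0,0,0]
    - [0,0,0,0,0,0,0]
    - [0,0,0,0,0,0,0]

```text
t: 16.55
eef_pos: [0.5418, 0.3415, 0.0061]
ee_rot: [1.268, 2.873, 0.002]
wrist_force: [-1.1, 0.4, 5.6]
width: 0.049
grip_force: 65.6
```

>>> apply_moves:
  rows:
    - [0,0,0,0,0,-0.01,0]
    - [0,0,0,0,0,-0.03,0]
    - [0,0,0,0,0,-0.04,0]
    - [0,0,0,0,0,-0.04,0]
    - [0,0,0,0,0,-0.04,0]
    - [0,0,0,0,0,-0.02,0]
    - [0,0,0,0,0,0,0]
    - [0,0,0,0,0,0,0]

```text
t: 17.35
eef_pos: [0.5404, 0.3407, 0.1842]
ee_rot: [-1.268, -2.873, 0.001]
wrist_force: [-1.4, -0.4, -4.7]
width: 0.0489
grip_force: 64.5
```

Run:
```python
from h import *
p,im=grab("wrist","w8"); s=manip.sense(); x,y,z=s['eef_pos']; print(s['grip_force'])
r,c=fit(p,im,x,y,np.deg2rad(132),.09,.05,z+.026); print("work",(r[:2]-[x,y])*1e3,np.rad2deg(r[2]),c)
plan(*W(.075),.2,PY+180)
```

```text
64.46632504463196
work [-4.26895575  4.53681548] 132.42217927718085 10.335134623663572
t 17.4 yaw 132.37 turn [ -0.15  -0.17 -68.43] shift after turn mm [  92.7 -442.4  -17. ] j6 -0.24 F [-1.  -0.2 -4.4] w 48.5 pos [539.7 340.3 183. ]
```

Run:
```python
from h import *
p,im=load("w8"); s=manip.sense(); x,y,z=s['eef_pos']
for dz in (.018,.021,.024,.027,.030):
    r,c=fit(p,im,x,y,np.deg2rad(132.3),.09,.05,z+dz,da=.05); print(dz,(r[:2]-[x,y])*1e3,np.rad2deg(r[2]),c)
    for q in px(p,rect(*r,.09,.05,z+dz,12)): cv2.circle(im,tuple(q.round().astype(int)),0,(0,0,int(dz*8000)),-1) if dz==.024 else 0
cv2.imwrite("pics/w8b.png",im[60:400,140:500])
```

```text
0.018 [ 1.88775301 -1.15033213] 132.9359610880533 10.943432775585757
0.021 [ 0.90362659 -0.87512441] 132.86579749597223 11.164038244934138
0.024 [ 0.331771   -0.37072441] 132.42702308210775 9.946417139505932
0.027 [-5.17294829  4.26324812] 132.81157329188477 10.148792677178383
0.03 [-6.04304405  4.2760693 ] 132.7472008108515 8.935984750043591
```

View pics/w8b.png

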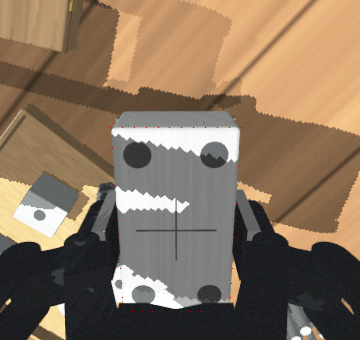

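The work is held squarely, with its cross at crop (176,230). I'll turn it and carry it over the board.

>>> apply_moves:
  rows:
    - [0,0,-8.5,0,0,0,0]
    - [0,0,-8.5,0,0,0,0]
    - [0,0,-8.5,0,0,0,0]
    - [0,0,-8.5,0,0,0,0]
    - [0,0,-8.5,0,0,0,0]
    - [0,0,-8.5,0,0,0,0]
    - [0,0,-8.5,0,0,0,0]
    - [0,0,-8.5,0,0,0,0]

```text
t: 18.2
eef_pos: [0.5394, 0.3402, 0.1815]
ee_rot: [0.564, -3.085, 0.003]
wrist_force: [-0.2, 0.2, -4.2]
width: 0.0487
grip_force: 64.3
```

>>> apply_moves:
  rows:
    - [0,0,-0.4,0.006,-0.03,0,0]
    - [0,0,0,0.009,-0.042,0,0]
    - [0,0,0,0.009,-0.042,0,0]
    - [0,0,0,0.009,-0.042,0,0]
    - [0,0,0,0.009,-0.042,0,0]
    - [0,0,0,0.009,-0.042,0,0]
    - [0,0,0,0.009,-0.042,0,0]
    - [0,0,0,0.009,-0.042,0,0]

```text
t: 19.0
eef_pos: [0.5895, 0.0121, 0.1819]
ee_rot: [0.565, -3.085, -0.002]
wrist_force: [0.9, -0.1, -4.4]
width: 0.049
grip_force: 64.4
```

>>> apply_moves:
  rows:
    - [0,0,0,0.009,-0.042,0,0]
    - [0,0,0,0.009,-0.042,0,0]
    - [0,0,0,0.006,-0.034,0,0]
    - [0,0,0,0,0,0.02,0]
    - [0,0,0,0,0,0.04,0]
    - [0,0,0,0,0,0.02,0]
    - [0,0,0,0,0,0,0]
    - [0,0,0,0,0,0,0]

```text
t: 19.8
eef_pos: [0.6095, -0.1049, 0.1029]
ee_rot: [0.566, -3.086, -0.003]
wrist_force: [0.7, -0.0, -4.1]
width: 0.049
grip_force: 64.2
```

Run:
```python
from h import *
plan(*W(.075),.038,PY+180)
p,im=grab("wrist","w9"); s=manip.sense(); x,y,z=s['eef_pos']
for dz in(.021,.023): r,c=fit(p,im,x,y,np.deg2rad(PY),.09,.05,z+dz,r=.006); print((r[:2]-[x,y])*1e3,np.rad2deg(r[2]),c)
```

```text
t 19.8 yaw -159.23 turn [ 0.13 -0.19 -0.03] shift after turn mm [-0.1 -1.4 64.9] j6 -2.17 F [ 0.7 -0.  -4.1] w 49.0 pos [ 609.5 -104.9  102.9]
[-1.36561201 -0.66066482] 20.891607219827566 9.04334736432901
[-1.89850523 -0.7677992 ] 21.35952923258445 7.825687029034759
```

>>> apply_moves:
  rows:
    - [0,0,0,-0.001,-0.0015,0.015,0]
    - [0,0,0,0,0,0.02,0]
    - [0,0,0,0,0,0.015,0]
    - [0,0,0,0,0,0.008,0]
    - [0,0,0,0,0,0.003,0]
    - [0,0,0,0,0,0.001,0]
    - [0,0,0,0,0,0,0]
    - [0,0,0,0,0,0,0]

```text
t: 20.65
eef_pos: [0.6129, -0.1064, 0.0436]
ee_rot: [-0.566, 3.089, -0.001]
wrist_force: [-0.2, 0.3, -3.1]
width: 0.0489
grip_force: 64.4
```

>>> apply_moves:
  rows:
    - [0,0,0,0,0,0.001,0]
    - [0,0,0,0,0,0.001,0]
    - [0,0,0,0,0,0,0]
    - [0,0,0,0,0,0,0]

```text
t: 21.05
eef_pos: [0.6121, -0.1062, 0.0408]
ee_rot: [0.566, -3.09, -0.0]
wrist_force: [0.4, 0.0, -3.6]
width: 0.0489
grip_force: 64.4
```

>>> apply_moves:
  rows:
    - [0,0,0,0,0,0.0015,0]
    - [0,0,0,0,0,0.001,0]
    - [0,0,0,0,0,0,0]
    - [0,0,0,0,0,0,0]

```text
t: 21.45
eef_pos: [0.6122, -0.1062, 0.0382]
ee_rot: [0.566, -3.09, -0.0]
wrist_force: [-0.2, -0.4, -3.8]
width: 0.0492
grip_force: 64.4
```

>>> apply_moves:
  rows:
    - [0,0,0,0,0,0.0005,0]
    - [0,0,0,0,0,0.0005,0]
    - [0,0,0,0,0,0,0]
    - [0,0,0,0,0,0,0]

```text
t: 21.85
eef_pos: [0.6122, -0.1062, 0.0381]
ee_rot: [-0.566, 3.09, -0.0]
wrist_force: [-1.7, 0.1, 5.4]
width: 0.049
grip_force: 65.5
```

>>> apply_moves:
  rows:
    - [0,0,0,0,0,0,0.8]
    - [0,0,0,0,0,0,0.8]
    - [0,0,0,0,0,0,0.8]
    - [0,0,0,0,0,0,0.8]
    - [0,0,0,0,0,-0.03,0.8]
    - [0,0,0,0,0,-0.045,0.8]
    - [0,0,0,0,0,-0.045,0.8]
    - [0,0,0,0,0,-0.04,0.8]

```text
t: 22.65
eef_pos: [0.6124, -0.1063, 0.1993]
ee_rot: [-0.566, 3.089, -0.001]
wrist_force: [0.9, 0.1, -0.7]
width: 0.0684
grip_force: 0.0
```

>>> apply_moves:
  rows:
    - [0,0,0,0,0,0,0.8]
    - [0,0,0,0,0,0,0.8]

```text
t: 22.85
eef_pos: [0.6129, -0.1064, 0.1987]
ee_rot: [-0.566, 3.087, -0.002]
wrist_force: [-0.7, 0.7, -1.2]
width: 0.0684
grip_force: 0.0
```

Run:
```python
from h import *
p,im=grab("wrist","w10")
r,c=fit(p,im,*W(.075),np.deg2rad(PY),.09,.05,.062,r=.006); print("work",(r[:2]-W(.075))*1e3,np.rad2deg(r[2]),c)
r,c=fit(p,im,*W(.02),np.deg2rad(PY),.23,.11,.02,r=.006,da=.05); print("plate",(r[:2]-W(.02))*1e3,np.rad2deg(r[2]),c)
r,c=fit(p,im,*W(.075),np.deg2rad(PY),.1,.06,.032,r=.006); print("board",(r[:2]-W(.075))*1e3,np.rad2deg(r[2]),c)
cv2.imwrite("pics/w10b.png",im)
plan(.5006,.1827,.2,187.9)
plan(.5006,.1827,.2,200.8)
```

```text
work [ 1.53237055 -1.16716203] 21.310918210968357 12.77830975283159
plate [2.38721104 1.01775729] 20.862201677598456 9.455388658996274
board [6.77513755 1.6960553 ] 21.044844885788073 11.428317489045892
t 22.9 yaw -159.23 turn [ 1.000e-02 -2.000e-02  1.287e+01] shift after turn mm [ 70.4 301.3  -3. ] j6 -2.17 F [-0.7  1.2  0.3] w 68.2 pos [ 611.8 -106.1  197. ]
t 22.9 yaw -159.23 turn [ 0.01 -0.02 -0.03] shift after turn mm [  1.4 309.5  -3. ] j6 -2.17 F [-0.7  1.2  0.3] w 68.2 pos [ 611.8 -106.1  197. ]
```

View pics/w10b.png

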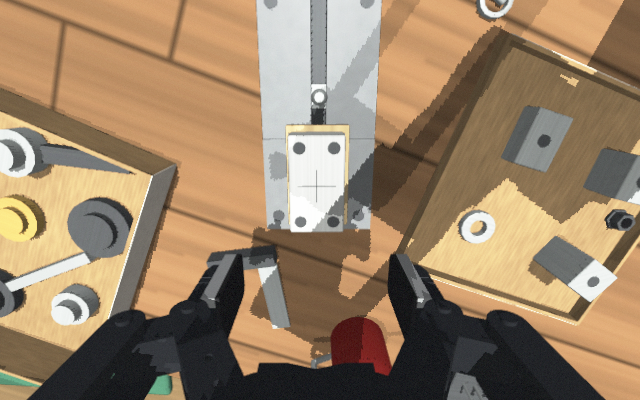

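Work is centred on the board (cross at (317,187)). Now to the mid block.

>>> apply_moves:
  rows:
    - [0,0,4.3,0,0,0,0.8]
    - [0,0,4.3,0,0,0,0.8]
    - [0,0,4.3,0,0,0,0.8]
    - [0,0,0,0.009,0.038,0,0.8]
    - [0,0,0,0.009,0.038,0,0.8]
    - [0,0,0,0.009,0.038,0,0.8]
    - [0,0,0,0.009,0.038,0,0.8]
    - [0,0,0,0.009,0.038,0,0.8]

```text
t: 23.7
eef_pos: [0.5394, 0.077, 0.1949]
ee_rot: [0.215, -3.13, -0.0]
wrist_force: [0.8, 0.2, 0.0]
width: 0.0682
grip_force: 0.0
```

>>> apply_moves:
  rows:
    - [0,0,0,0.009,0.038,0.01,0.8]
    - [0,0,0,0.009,0.038,0.02,0.8]
    - [0,0,0,0.007,0.035,0.02,0.8]
    - [0,0,0,0,0,0,0.8]
    - [0,0,0,0,0,0,0.8]
    - [0,0,0,0,0,0,0.8]

```text
t: 24.3
eef_pos: [0.5018, 0.1817, 0.1467]
ee_rot: [0.215, -3.133, 0.001]
wrist_force: [-0.6, 0.6, 1.0]
width: 0.0682
grip_force: 0.0
```

Run:
```python
from h import *
p,im=grab("wrist","w11")
r,c=fit(p,im,.5006,.1827,np.deg2rad(7.9),.044,.036,.046,r=.006); print("mid",r[:2],np.rad2deg(r[2]),c)
for q in px(p,rect(*r,.044,.036,.046,30)): cv2.circle(im,tuple(q.round().astype(int)),0,(0,0,255),-1)
cv2.imwrite("pics/w11b.png",im[60:380,160:480])
plan(*r[:2],.02,np.rad2deg(r[2])+180)
p,_=load("w10"); print("stud tip",world(p,[[319,96]],.1),STUD)
```

```text
mid [0.50055374 0.18288904] 7.305529877210032 8.785358170546
t 24.35 yaw -172.19 turn [-0.03 -0.    0.51] shift after turn mm [  1.5   1.6 127.2] j6 -1.44 F [-0.3  0.4  0.9] w 68.5 pos [502.2 181.5 147.2]
stud tip [[ 0.53931442 -0.13285129  0.1       ]] [ 0.54   -0.1328]
```

View pics/w11b.png

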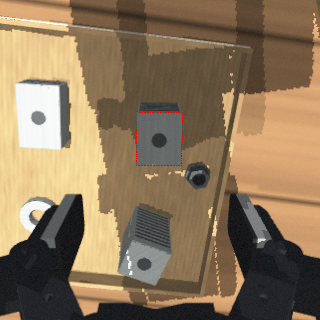

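The fit (red) sits right on the mid block at crop (160,138). Descend and grasp.

>>> apply_moves:
  rows:
    - [0,0,0.5,0.0015,0.0015,0.015,0.8]
    - [0,0,0,0,0,0.03,0.8]
    - [0,0,0,0,0,0.03,0.8]
    - [0,0,0,0,0,0.03,0.8]
    - [0,0,0,0,0,0.018,0.8]
    - [0,0,0,0,0,0.008,0.8]
    - [0,0,0,0,0,0,0.8]
    - [0,0,0,0,0,0,0.8]

```text
t: 25.15
eef_pos: [0.5011, 0.1833, 0.0171]
ee_rot: [-0.2, 3.134, 0.0]
wrist_force: [0.1, 0.1, 0.7]
width: 0.0683
grip_force: 0.0
```

>>> apply_moves:
  rows:
    - [0,0,0,0,0,0,0]
    - [0,0,0,0,0,0,0]
    - [0,0,0,0,0,0,0]
    - [0,0,0,0,0,0,0]
    - [0,0,0,0,0,0,0]
    - [0,0,0,0,0,0,0]
    - [0,0,0,0,0,0,0]
    - [0,0,0,0,0,0,0]

```text
t: 25.95
eef_pos: [0.5008, 0.1839, 0.0176]
ee_rot: [-0.202, 3.133, 0.001]
wrist_force: [-0.3, -0.9, 5.9]
width: 0.0348
grip_force: 61.7
```

>>> apply_moves:
  rows:
    - [0,0,0,0,0,-0.01,0]
    - [0,0,0,0,0,-0.03,0]
    - [0,0,0,0,0,-0.04,0]
    - [0,0,0,0,0,-0.04,0]
    - [0,0,0,0,0,-0.03,0]
    - [0,0,0,0,0,-0.02,0]
    - [0,0,0,0,0,0,0]
    - [0,0,0,0,0,0,0]

```text
t: 26.75
eef_pos: [0.499, 0.1834, 0.1859]
ee_rot: [0.202, -3.134, 0.0]
wrist_force: [-0.0, -0.5, -5.5]
width: 0.035
grip_force: 61.5
```

Run:
```python
from h import *
p,im=grab("wrist","w12"); s=manip.sense(); x,y,z=s['eef_pos']
for dz in(.03,.033): r,c=fit(p,im,x,y,np.deg2rad(7.4),.044,.036,z+dz,r=.008); print("mid",(r[:2]-[x,y])*1e3,np.rad2deg(r[2]),c)
plan(*W(-.06),.2,200.8)
```

```text
mid [ 1.41792304 -0.52030841] 7.760215542251893 10.572882256054498
mid [-0.47959356 -1.70877855] 7.541599273504581 9.421067123691445
t 26.8 yaw -172.62 turn [ -0.    -0.18 -13.42] shift after turn mm [ 133.3 -310.2  -15. ] j6 -1.43 F [ 0.1 -0.4 -5.5] w 35.1 pos [498.4 183.3 185. ]
```

>>> apply_moves:
  rows:
    - [0,0,-6.7,0,0,0,0]
    - [0,0,-6.7,0,0,0,0]
    - [0,0,0,0.014,-0.03,0,0]
    - [0,0,0,0.017,-0.04,0,0]
    - [0,0,0,0.017,-0.04,0,0]
    - [0,0,0,0.017,-0.04,0,0]
    - [0,0,0,0.017,-0.04,0,0]
    - [0,0,0,0.017,-0.04,0,0]

```text
t: 27.6
eef_pos: [0.487, -0.0677, 0.1841]
ee_rot: [0.566, -3.086, -0.003]
wrist_force: [1.2, 1.3, -5.1]
width: 0.0352
grip_force: 61.7
```

>>> apply_moves:
  rows:
    - [0,0,0,0.017,-0.04,0,0]
    - [0,0,0,0.017,-0.04,0,0]
    - [0,0,0,0,0,0.02,0]
    - [0,0,0,0,0,0.04,0]
    - [0,0,0,0,0,0.03,0]
    - [0,0,0,0,0,0,0]
    - [0,0,0,0,0,0,0]
    - [0,0,0,0,0,0,0]

```text
t: 28.4
eef_pos: [0.4865, -0.1536, 0.0971]
ee_rot: [-0.567, 3.089, -0.001]
wrist_force: [0.2, -0.1, -5.0]
width: 0.0353
grip_force: 62.1
```

Run:
```python
from h import *
p,im=grab("wrist","w13"); s=manip.sense(); x,y,z=s['eef_pos']
r,c=fit(p,im,x,y,np.deg2rad(20.8),.044,.036,z+.029,r=.006); print("mid",(r[:2]-[x,y])*1e3,np.rad2deg(r[2]),c)
plan(*W(-.06),.0335,200.8)
```

```text
mid [-0.40655048 -0.65969899] 20.656504378460266 9.044890201810427
t 28.45 yaw -159.21 turn [-0.12  0.12 -0.01] shift after turn mm [ 2.9  0.7 64.1] j6 -2.32 F [ 0.7 -0.4 -4.8] w 35.0 pos [ 486.9 -153.8   97.6]
```

>>> apply_moves:
  rows:
    - [0,0,0,0.0025,0.0005,0.02,0]
    - [0,0,0,0,0,0.02,0]
    - [0,0,0,0,0,0.012,0]
    - [0,0,0,0,0,0.006,0]
    - [0,0,0,0,0,0.003,0]
    - [0,0,0,0,0,0.001,0]
    - [0,0,0,0,0,0,0]
    - [0,0,0,0,0,0,0]

```text
t: 29.25
eef_pos: [0.4835, -0.154, 0.0349]
ee_rot: [-0.566, 3.089, -0.001]
wrist_force: [0.3, 0.3, -4.8]
width: 0.035
grip_force: 62.2
```

>>> apply_moves:
  rows:
    - [0,0,0,0,0,0.001,0]
    - [0,0,0,0,0,0,0]
    - [0,0,0,0,0,0,0]

```text
t: 29.55
eef_pos: [0.4834, -0.154, 0.0336]
ee_rot: [-0.566, 3.089, -0.001]
wrist_force: [0.6, -0.4, -2.6]
width: 0.0351
grip_force: 62.6
```

>>> apply_moves:
  rows:
    - [0,0,0,0,0,0.0005,0]
    - [0,0,0,0,0,0,0]
    - [0,0,0,0,0,0,0.7]
    - [0,0,0,0,0,0,0.7]
    - [0,0,0,0,0,0,0.7]
    - [0,0,0,0,0,0,0.7]
    - [0,0,0,0,0,-0.03,0.7]
    - [0,0,0,0,0,-0.045,0.8]

```text
t: 30.35
eef_pos: [0.4806, -0.1529, 0.1061]
ee_rot: [0.565, -3.084, -0.006]
wrist_force: [0.5, -0.6, -0.5]
width: 0.0683
grip_force: 0.0
```

>>> apply_moves:
  rows:
    - [0,0,0,0,0,-0.045,0.8]
    - [0,0,0,0,0,-0.045,0.8]
    - [0,0,0,0,0,0,0.8]
    - [0,0,0,0,0,0,0.8]
    - [0,0,0,0,0,0,0.8]

```text
t: 30.85
eef_pos: [0.4819, -0.1534, 0.1966]
ee_rot: [0.566, -3.088, -0.002]
wrist_force: [-0.2, 0.1, -0.1]
width: 0.0684
grip_force: 0.0
```

Run:
```python
from h import *
p,im=grab("wrist","w14")
for n,d,L,Wd,z in(("plate",.02,.23,.11,.02),("work",.075,.09,.05,.062),("mid",-.06,.044,.036,.062)):
    r,c=fit(p,im,*W(d),np.deg2rad(PY),L,Wd,z,r=.006,da=.06); print(n,(r[:2]-W(d))*1e3,np.rad2deg(r[2]),c)
cv2.imwrite("pics/w14b.png",im)
plan(.3848,-.3581,.13,156.6)
```

```text
plate [-0.0233822  0.0762035] 20.782598608398196 10.993764507852308
work [ 1.59099529 -2.1265946 ] 21.816878397627523 10.697457524940834
mid [-0.58223175 -0.57848584] 20.68095028749555 10.519529644580276
t 30.9 yaw -159.23 turn [ 0.08 -0.2  44.17] shift after turn mm [   7.5 -226.5   66.2] j6 -2.32 F [-0.1  0.1  0.4] w 68.3 pos [ 481.7 -153.2  196.2]
```

View pics/w14b.png

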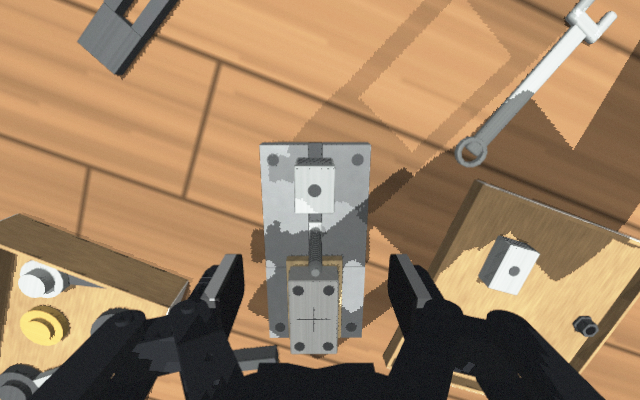

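Block stands at (315,188), in line with stud and workpiece. Next is the strap.

>>> apply_moves:
  rows:
    - [0,0,8.5,0,0,0,0.8]
    - [0,0,8.5,0,0,0,0.8]
    - [0,0,8.5,0,0,0,0.8]
    - [0,0,8.5,0,0,0,0.8]
    - [0,0,8.5,0,0,0,0.8]
    - [0,0,1.7,0,0,0,0.8]
    - [0,0,0,0.002,-0.03,0,0.8]
    - [0,0,0,0.001,-0.04,0,0.8]

```text
t: 31.7
eef_pos: [0.452, -0.2159, 0.1964]
ee_rot: [-0.628, -3.076, -0.002]
wrist_force: [0.8, -0.5, -0.9]
width: 0.0684
grip_force: 0.0
```

>>> apply_moves:
  rows:
    - [0,0,0,0.001,-0.04,0,0.8]
    - [0,0,0,0.001,-0.04,0,0.8]
    - [0,0,0,0.001,-0.04,0.02,0.8]
    - [0,0,0,0.0015,-0.036,0.03,0.8]
    - [0,0,0,0,0,0.016,0.8]
    - [0,0,0,0,0,0,0.8]
    - [0,0,0,0,0,0,0.8]
    - [0,0,0,0,0,0,0.8]

```text
t: 32.5
eef_pos: [0.387, -0.358, 0.1324]
ee_rot: [0.635, 3.076, -0.001]
wrist_force: [0.1, 0.2, -0.2]
width: 0.0685
grip_force: 0.0
```

Run:
```python
from h import *
p,im=grab("wrist","w15")
for L,Wd in((.14,.042),(.05,.018)):
    r,c=fit(p,im,.3848,-.3581,np.deg2rad(-23.4),L,Wd,.014,r=.006,da=.06); print("strap",r[:2],np.rad2deg(r[2]),c)
plan(*r[:2],0,np.rad2deg(r[2])+180)
```

```text
strap [ 0.3846     -0.35739254] -23.69880769089397 12.821677548713655
strap [ 0.38503364 -0.35852667] -22.87381595884363 11.943230253646721
t 32.55 yaw 156.68 turn [-0.03  0.09 -0.45] shift after turn mm [  1.8  -1.3 132.7] j6 -1.99 F [-0.3 -0.3  0.3] w 68.3 pos [ 387.2 -358.   132.7]
```

>>> apply_moves:
  rows:
    - [0,0,0,0.002,-0.001,0.015,0.8]
    - [0,0,0,0,0,0.03,0.8]
    - [0,0,0,0,0,0.03,0.8]
    - [0,0,0,0,0,0.03,0.8]
    - [0,0,0,0,0,0.018,0.8]
    - [0,0,0,0,0,0.008,0.8]
    - [0,0,0,0,0,0,0.8]
    - [0,0,0,0,0,0,0.8]

```text
t: 33.35
eef_pos: [0.385, -0.3588, 0.0019]
ee_rot: [0.636, 3.075, -0.002]
wrist_force: [0.0, -0.1, 0.7]
width: 0.0685
grip_force: 0.0
```

>>> apply_moves:
  rows:
    - [0,0,0,0,0,0,0]
    - [0,0,0,0,0,0,0]
    - [0,0,0,0,0,0,0]
    - [0,0,0,0,0,0,0]
    - [0,0,0,0,0,0,0]
    - [0,0,0,0,0,0,0]
    - [0,0,0,0,0,0,0]
    - [0,0,0,0,0,0,0]

```text
t: 34.15
eef_pos: [0.3849, -0.3585, 0.0024]
ee_rot: [0.638, 3.074, -0.001]
wrist_force: [-0.4, 1.8, 7.4]
width: 0.04
grip_force: 60.7
```

>>> apply_moves:
  rows:
    - [0,0,0,0,0,-0.01,0]
    - [0,0,0,0,0,-0.03,0]
    - [0,0,0,0,0,-0.04,0]
    - [0,0,0,0,0,-0.04,0]
    - [0,0,0,0,0,-0.04,0]
    - [0,0,0,0,0,-0.03,0]
    - [0,0,0,0,0,0,0]
    - [0,0,0,0,0,0,0]

```text
t: 34.95
eef_pos: [0.3835, -0.3579, 0.1909]
ee_rot: [0.638, 3.076, -0.0]
wrist_force: [-1.0, -0.6, -5.3]
width: 0.0399
grip_force: 62.8
```

Run:
```python
from h import *
p,im=grab("wrist","w16"); s=manip.sense(); x,y,z=s['eef_pos']
for dz in(.010,.0125,.015):
  for L,Wd in((.14,.042),(.05,.018)):
    r,c=fit(p,im,x,y,np.deg2rad(-23.4),L,Wd,z+dz,r=.006,da=.06); print(dz,"strap",(r[:2]-[x,y])*1e3,np.rad2deg(r[2]),c)
plan(*W(0),.2,200.8)
```

```text
0.01 strap [-0.2056832 -1.4408533] -23.319745569615968 9.376638996583653
0.01 strap [-6.44401173  1.62110693] -24.161772589709646 10.022780913173658
0.0125 strap [-0.35866133 -1.32753806] -23.211132355508965 9.21408466242715
0.0125 strap [ 0.13636839 -1.28202356] -24.197715188317513 8.857801219595185
0.015 strap [-0.44546433 -1.24833881] -23.40222369900788 8.643313029484583
0.015 strap [-0.79199863 -0.68206726] -24.093333713756525 8.42681839839697
t 35.0 yaw 156.57 turn [  0.12  -0.12 -44.23] shift after turn mm [-226.6  153.9  -10.4] j6 -1.99 F [ 0.5  0.2 -6.8] w 40.2 pos [ 382.8 -357.1  189.6]
```

>>> apply_moves:
  rows:
    - [0,0,-7.4,0,0,0,0]
    - [0,0,-7.4,0,0,0,0]
    - [0,0,-7.4,0,0,0,0]
    - [0,0,-7.4,0,0,0,0]
    - [0,0,-7.4,0,0,0,0]
    - [0,0,-7.2,0,0,0,0]
    - [0,0,0,-0.022,0.015,0,0]
    - [0,0,0,-0.03,0.02,0,0]

```text
t: 35.8
eef_pos: [0.4308, -0.2957, 0.1857]
ee_rot: [0.522, -3.073, 0.017]
wrist_force: [0.6, 0.6, -5.6]
width: 0.0403
grip_force: 62.8
```

>>> apply_moves:
  rows:
    - [0,0,0,-0.03,0.02,0,0]
    - [0,0,0,-0.03,0.02,0,0]
    - [0,0,0,-0.03,0.02,0,0]
    - [0,0,0,-0.03,0.02,0,0]
    - [0,0,0,-0.03,0.02,0,0]
    - [0,0,0,-0.024,0.018,0,0]
    - [0,0,0,0,0,0,0]
    - [0,0,0,0,0,0,0]

```text
t: 36.6
eef_pos: [0.5558, -0.1266, 0.1805]
ee_rot: [0.528, -3.071, 0.02]
wrist_force: [0.2, -0.2, -5.9]
width: 0.04
grip_force: 62.8
```

>>> apply_moves:
  rows:
    - [0,0,0,0,0,0.02,0]
    - [0,0,0,0,0,0.03,0]
    - [0,0,0,0,0,0.01,0]
    - [0,0,0,0,0,0,0]
    - [0,0,0,0,0,0,0]

```text
t: 37.1
eef_pos: [0.5562, -0.1294, 0.1235]
ee_rot: [0.525, -3.076, 0.023]
wrist_force: [0.0, -0.6, -5.7]
width: 0.0403
grip_force: 62.8
```

Run:
```python
from h import *
plan(*W(0),.065,200.8)
p,im=grab("wrist","w17"); s=manip.sense(); x,y,z=s['eef_pos']
for L,Wd in((.14,.042),(.05,.018)):
    r,c=fit(p,im,x,y,np.deg2rad(20.8),L,Wd,z+.0115,r=.004,da=.06); print("strap",(r[:2]-[x,y])*1e3,np.rad2deg(r[2]),c)
q=px(p,[[*STUD,.1]])[0]; print(q)
cv2.circle(im,tuple(q.round().astype(int)),1,(0,0,255),-1)
cv2.imwrite("pics/w17b.png",cv2.resize(im[60:380,200:440],None,fx=1.8,fy=1.8))
```

```text
t 37.1 yaw -160.65 turn [-0.63 -1.32 -1.44] shift after turn mm [16.3  2.5 58.5] j6 -2.18 F [ 0.  -0.6 -5.7] w 40.3 pos [ 556.2 -129.4  123.5]
strap [-1.56634859 -0.8469214 ] 19.567521813155984 8.516765674745596
strap [-1.54287154 -0.8265793 ] 19.508379585921947 7.456793034263245
[321.53089859 216.40908883]
```

View pics/w17b.png

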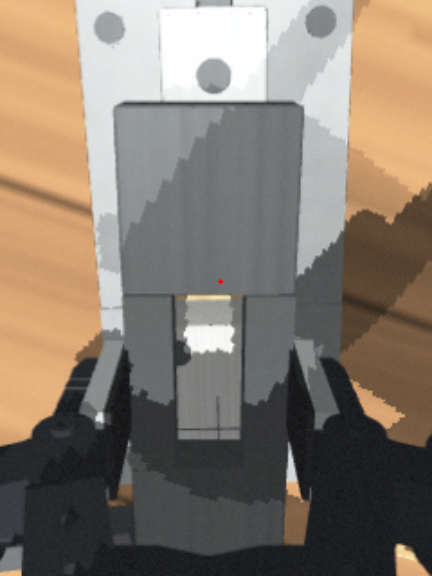

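Strap is held well, but the arm is about 16 mm short along the slot and slightly tilted. I'll correct before lowering.

>>> apply_moves:
  rows:
    - [-0.6,-1.3,-1.4,0,0,-0.01,0]
    - [0,0,0,0.005,0.001,0,0]
    - [0,0,0,0.005,0.001,0,0]
    - [0,0,0,0.0045,0.0005,0.01,0]
    - [0,0,0,0,0,0,0]
    - [0,0,0,0,0,0,0]
    - [0,0,0,0,0,0,0]

```text
t: 37.85
eef_pos: [0.5422, -0.1313, 0.1231]
ee_rot: [-0.567, 3.09, -0.001]
wrist_force: [-1.0, 0.7, -4.9]
width: 0.0403
grip_force: 62.8
```

Run:
```python
from h import *
plan(*W(0),.065,200.8); print(manip.sense()['joint_pos'])
p,im=grab("wrist","w18"); s=manip.sense(); x,y,z=s['eef_pos']
for L,Wd in((.14,.042),(.05,.018)):
    r,c=fit(p,im,x,y,np.deg2rad(20.8),L,Wd,z+.0115,r=.004,da=.06); print("strap rel TCP",(r[:2]-[x,y])*1e3,"rel stud",(r[:2]-STUD)*1e3,np.rad2deg(r[2]),c)
q=px(p,[[*STUD,.1]])[0]; print(q)
cv2.circle(im,tuple(q.round().astype(int)),1,(0,0,255),-1)
cv2.imwrite("pics/w18b.png",cv2.resize(im[60:380,200:440],None,fx=1.8,fy=1.8))
```

```text
t 37.85 yaw -159.19 turn [-0.04 -0.    0.01] shift after turn mm [ 2.6 -0.6 58.1] j6 -2.25 F [-1.   0.7 -4.9] w 40.3 pos [ 542.2 -131.3  123.1]
[-3.12982936e-01  3.86845369e-01  1.68723387e+00 -6.10471856e-04
  1.06718650e+00 -2.24667676e+00]
strap rel TCP [-1.23380608 -1.3489582 ] rel stud [1.16729352 0.0663614 ] 20.763124992146047 8.591306886849999
strap rel TCP [-0.69065995 -0.95413746] rel stud [1.71043965 0.46118213] 21.001646576068843 6.794724070228265
[316.06767315 239.02536807]
```

View pics/w18b.png

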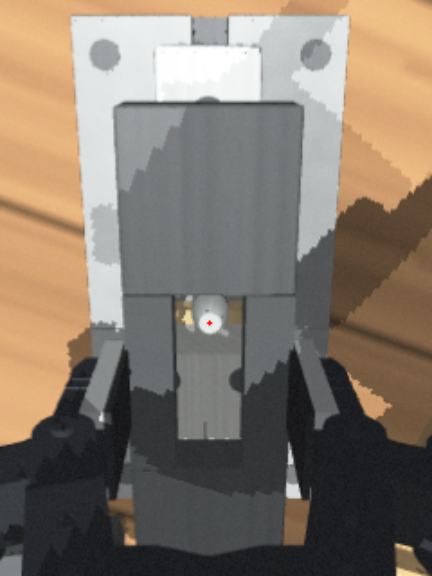

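The stud tip (red dot, crop (209,322)) lies inside the slot, centred sideways. Adjust 1.5 mm and lower.

>>> apply_moves:
  rows:
    - [0,0,0,0.0015,-0.0003,0.005,0]
    - [0,0,0,0,0,0.01,0]
    - [0,0,0,0,0,0.01,0]
    - [0,0,0,0,0,0.01,0]
    - [0,0,0,0,0,0.01,0]
    - [0,0,0,0,0,0.007,0]
    - [0,0,0,0,0,0,0]
    - [0,0,0,0,0,0,0]

```text
t: 38.7
eef_pos: [0.5408, -0.1322, 0.0712]
ee_rot: [0.567, -3.09, 0.001]
wrist_force: [-0.2, -0.1, -5.0]
width: 0.0399
grip_force: 62.8
```

Run:
```python
from h import *
plan(*W(0),.064,200.8)
```

```text
t 38.7 yaw -159.19 turn [-0.03 -0.01  0.01] shift after turn mm [ 0.9 -0.3  7.2] j6 -2.25 F [-0.2 -0.1 -5. ] w 39.9 pos [ 540.8 -132.2   71.2]
```

>>> apply_moves:
  rows:
    - [0,0,0,0,0,0.003,0]
    - [0,0,0,0,0,0.002,0]
    - [0,0,0,0,0,0.0015,0]
    - [0,0,0,0,0,0,0]
    - [0,0,0,0,0,0,0]

```text
t: 39.2
eef_pos: [0.5408, -0.1322, 0.065]
ee_rot: [-0.567, 3.09, -0.001]
wrist_force: [-1.3, 0.2, -4.6]
width: 0.0399
grip_force: 62.8
```

>>> apply_moves:
  rows:
    - [0,0,0,0,0,0.0005,0]
    - [0,0,0,0,0,0.0005,0]
    - [0,0,0,0,0,0,0]
    - [0,0,0,0,0,0,0]

```text
t: 39.6
eef_pos: [0.5409, -0.1323, 0.0645]
ee_rot: [-0.567, 3.089, -0.002]
wrist_force: [-1.7, -0.1, 1.6]
width: 0.0405
grip_force: 63.6
```

>>> apply_moves:
  rows:
    - [0,0,0,0,0,0,0.8]
    - [0,0,0,0,0,0,0.8]
    - [0,0,0,0,0,0,0.8]
    - [0,0,0,0,0,0,0.8]
    - [0,0,0,0,0,-0.02,0.8]
    - [0,0,0,0,0,-0.04,0.8]
    - [0,0,0,0,0,-0.04,0.8]
    - [0,0,0,0,0,-0.04,0.8]

```text
t: 40.4
eef_pos: [0.5405, -0.132, 0.2052]
ee_rot: [0.567, -3.09, 0.001]
wrist_force: [1.0, -0.3, 0.0]
width: 0.0682
grip_force: 0.0
```

>>> apply_moves:
  rows:
    - [0,0,0,0,0,0,0.8]
    - [0,0,0,0,0,0,0.8]
    - [0,0,0,0,0,0,0.8]

```text
t: 40.7
eef_pos: [0.5397, -0.1318, 0.2027]
ee_rot: [0.567, -3.088, -0.001]
wrist_force: [0.2, -0.6, -0.5]
width: 0.0682
grip_force: 0.0
```

Run:
```python
from h import *
p,im=grab("wrist","w19")
for n,d,L,Wd,z in(("plate",.02,.23,.11,.02),("strap",0,.14,.042,.076),("slot",0,.05,.018,.076)):
    r,c=fit(p,im,*W(d),np.deg2rad(PY),L,Wd,z,r=.004,da=.06); print(n,(r[:2]-W(d))*1e3,np.rad2deg(r[2]),c)
cv2.imwrite("pics/w19b.png",im)
plan(.604,.0785,.13,200.8)
```

```text
plate [0.26936011 0.17494241] 20.81438221205935 12.3922840166887
strap [-0.03524452 -0.67577858] 21.00595235725816 13.841148344109161
slot [-0.27726152 -0.00651609] 20.088131280327847 9.05160838352013
t 40.75 yaw -159.19 turn [ 0.08 -0.15  0.01] shift after turn mm [-135.   173.6   72.2] j6 -2.25 F [-1.2  1.4  0.2] w 68.6 pos [ 539.5 -131.7  202.2]
```

View pics/w19b.png

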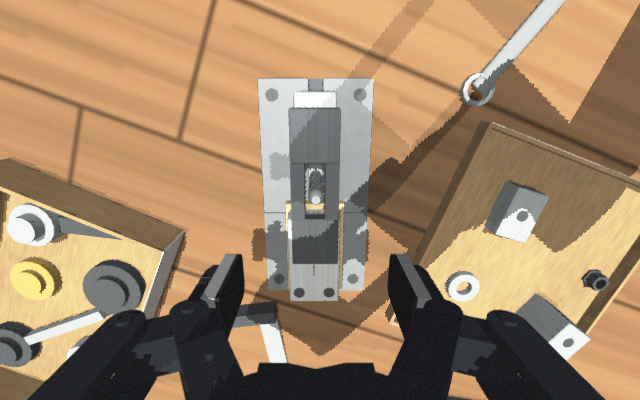

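The strap lies level over block and work with the stud mid-slot at (316,190), within 1 mm. Last, the washer.

>>> apply_moves:
  rows:
    - [0,0,0,-0.02,0.025,0,0.8]
    - [0,0,0,-0.025,0.032,0,0.8]
    - [0,0,0,-0.025,0.032,0,0.8]
    - [0,0,0,-0.025,0.032,0,0.8]
    - [0,0,0,-0.025,0.032,0,0.8]
    - [0,0,0,-0.015,0.0205,0.02,0.8]
    - [0,0,0,0,0,0.03,0.8]
    - [0,0,0,0,0,0.01,0.8]

```text
t: 41.55
eef_pos: [0.6021, 0.0789, 0.139]
ee_rot: [0.569, -3.081, -0.0]
wrist_force: [-0.6, 0.0, 0.5]
width: 0.0683
grip_force: 0.0
```

>>> apply_moves:
  rows:
    - [0,0,0,0,0,0,0.8]
    - [0,0,0,0,0,0,0.8]
    - [0,0,0,0,0,0,0.8]

```text
t: 41.85
eef_pos: [0.6062, 0.0773, 0.1449]
ee_rot: [-0.565, 3.088, -0.002]
wrist_force: [0.5, 0.4, 1.0]
width: 0.0681
grip_force: 0.0
```

```bash
cat >> h.py <<'E'
def washer(p,im,x,y,z,f,h=.035,s=.00025):
    n=int(2*h/s); g=(np.arange(n)-n/2)*s; X,Y=np.meshgrid(x+g,y+g)
    m=px(p,np.c_[X.ravel(),Y.ravel(),np.full(X.size,z)]).astype(np.float32).reshape(n,n,2)
    P=cv2.remap(im,m[...,0],m[...,1],cv2.INTER_LINEAR); G=cv2.medianBlur(cv2.cvtColor(P,cv2.COLOR_BGR2GRAY),5)
    for R in(.019,.009):
        c=cv2.HoughCircles(G,cv2.HOUGH_GRADIENT,1,20,param1=100,param2=12,minRadius=int(R/s*.93),maxRadius=int(R/s*1.07))
        if c is not None:
            for u,v,r in c[0][:2]: print("circle",R,((x+(u-n/2)*s)*1e3).round(2),((y+(v-n/2)*s)*1e3).round(2),round(r*s*1e3,2)); cv2.circle(P,(int(u),int(v)),int(r),(0,0,255),1)
    cv2.imwrite(f"pics/{f}.png",P)
E
python3 - <<'E'
from h import *
p,im=grab("wrist","w20"); washer(p,im,.604,.0785,.014,"w20b"); plan(.604,.0785,.005,200.8)
E
```

```text
t 41.9 yaw -159.25 turn [-0.08  0.13 -0.05] shift after turn mm [  1.7   1.9 140.1] j6 -1.87 F [0.6 0.  0.6] w 68.5 pos [606.2  77.3 145.1]
```

View pics/w20b.png

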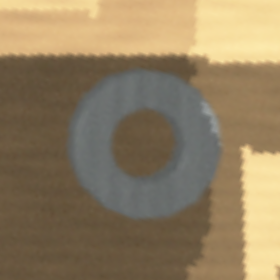

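Washer outline spans 68–220 px in both axes of the rectified patch (0.25 mm/px), so its centre is at (605.0, 79.5) mm. Grasp.

>>> apply_moves:
  rows:
    - [0,0,0,0.0003,0.0025,0.02,0.8]
    - [0,0,0,0,0,0.035,0.8]
    - [0,0,0,0,0,0.035,0.8]
    - [0,0,0,0,0,0.025,0.8]
    - [0,0,0,0,0,0.015,0.8]
    - [0,0,0,0,0,0.008,0.8]
    - [0,0,0,0,0,0.0015,0.8]
    - [0,0,0,0,0,0,0.8]

```text
t: 42.7
eef_pos: [0.6051, 0.0799, 0.0052]
ee_rot: [-0.566, 3.088, -0.001]
wrist_force: [0.8, 1.0, 0.6]
width: 0.0682
grip_force: 0.0
```

>>> apply_moves:
  rows:
    - [0,0,0,0,0,0,0]
    - [0,0,0,0,0,0,0]
    - [0,0,0,0,0,0,0]
    - [0,0,0,0,0,0,0]
    - [0,0,0,0,0,0,0]
    - [0,0,0,0,0,0,0]
    - [0,0,0,0,0,0,0]
    - [0,0,0,0,0,0,0]

```text
t: 43.5
eef_pos: [0.6051, 0.0802, 0.0061]
ee_rot: [-0.567, 3.087, -0.002]
wrist_force: [-1.2, -0.1, 6.5]
width: 0.0347
grip_force: 59.0
```

>>> apply_moves:
  rows:
    - [0,0,0,0,0,-0.01,0]
    - [0,0,0,0,0,-0.03,0]
    - [0,0,0,0,0,-0.04,0]
    - [0,0,0,0,0,-0.04,0]
    - [0,0,0,0,0,-0.04,0]
    - [0,0,0,0,0,-0.03,0]
    - [0,0,0,0,0,0,0]
    - [0,0,0,0,0,0,0]

```text
t: 44.3
eef_pos: [0.6043, 0.0803, 0.1956]
ee_rot: [-0.567, 3.087, -0.002]
wrist_force: [-0.2, -0.2, -0.3]
width: 0.0348
grip_force: 59.9
```

Run:
```python
from h import *
plan(*W(0),.2,200.8); print(manip.sense()['grip_force'])
```

```text
t 44.3 yaw -159.19 turn [-0.08  0.13  0.01] shift after turn mm [ 135.8 -176.4   -4.4] j6 -1.87 F [-0.2 -0.2 -0.3] w 34.8 pos [604.3  80.3 195.6]
59.93120089173317
```

>>> apply_moves:
  rows:
    - [0,0,0,0.02,-0.025,0,0]
    - [0,0,0,0.025,-0.033,0,0]
    - [0,0,0,0.025,-0.033,0,0]
    - [0,0,0,0.025,-0.033,0,0]
    - [0,0,0,0.025,-0.033,0,0]
    - [0,0,0,0.016,-0.0195,0,0]
    - [0,0,0,0,0,0.02,0]
    - [0,0,0,0,0,0.03,0]

```text
t: 45.1
eef_pos: [0.5395, -0.1344, 0.1438]
ee_rot: [-0.563, 3.089, -0.002]
wrist_force: [0.1, -0.4, -1.0]
width: 0.0346
grip_force: 60.0
```

>>> apply_moves:
  rows:
    - [0,0,0,0,0,0.013,0]
    - [0,0,0,0,0,0,0]
    - [0,0,0,0,0,0,0]
    - [0,0,0,0,0,0,0]

```text
t: 45.5
eef_pos: [0.5401, -0.1331, 0.1317]
ee_rot: [-0.568, 3.089, -0.002]
wrist_force: [-0.1, 0.5, -0.5]
width: 0.0348
grip_force: 60.0
```

Run:
```python
from h import *
plan(*W(0),.0785,200.8); x,y,z=manip.sense()['eef_pos']
p,im=grab("wrist","w21"); washer(p,im,x,y,z+.008,"w21b")
q=px(p,np.c_[W(0)[None],[[.1]]])[0]; print(q)
c=im[130:330,240:400]; c=cv2.resize(c,None,fx=1.75,fy=1.75); cv2.circle(c,tuple(((q-[240,130])*1.75).astype(int)),1,(0,0,255),-1)
P=cv2.imread("pics/w21b.png"); cv2.imwrite("pics/w21c.png",np.hstack([cv2.resize(P,(350,350)),c[:350]]))
```

```text
t 45.5 yaw -159.17 turn [-0.06  0.02  0.03] shift after turn mm [-0.   0.3 53.2] j6 -2.25 F [-0.1  0.5 -0.5] w 34.8 pos [ 540.1 -133.1  131.7]
circle 0.019 540.7 -133.73 18.18
circle 0.019 558.45 -127.48 19.28
circle 0.009 540.95 -133.73 9.35
[317.64830844 236.90637781]
```

View pics/w21c.png

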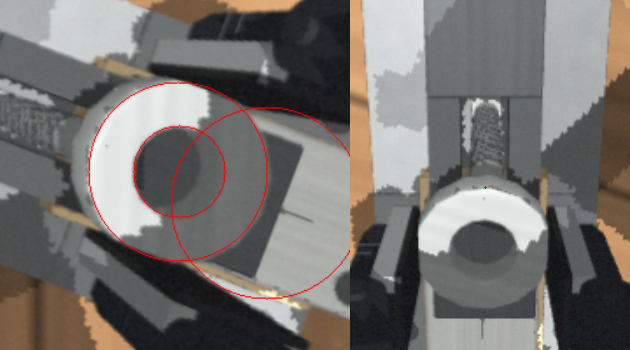

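The washer's bore is centred within about 1 mm of the stud axis (bore at (484,241), stud column at 486). I'll nudge 0.8 mm and lower.

>>> apply_moves:
  rows:
    - [0,0,0,0,0.0008,0.01,0]
    - [0,0,0,0,0,0.01,0]
    - [0,0,0,0,0,0.01,0]
    - [0,0,0,0,0,0.008,0]
    - [0,0,0,0,0,0,0]
    - [0,0,0,0,0,0,0]

```text
t: 46.15
eef_pos: [0.5392, -0.1323, 0.0929]
ee_rot: [0.567, -3.089, 0.0]
wrist_force: [-0.9, 0.9, -0.9]
width: 0.0347
grip_force: 60.0
```

>>> apply_moves:
  rows:
    - [0,0,0,0,0,0.006,0]
    - [0,0,0,0,0,0.004,0]
    - [0,0,0,0,0,0.002,0]
    - [0,0,0,0,0,0,0]
    - [0,0,0,0,0,0,0]

```text
t: 46.65
eef_pos: [0.5395, -0.1324, 0.0814]
ee_rot: [-0.567, 3.09, -0.001]
wrist_force: [0.4, -0.1, 0.3]
width: 0.0345
grip_force: 60.0
```

>>> apply_moves:
  rows:
    - [0,0,0,0,0,0.0015,0]
    - [0,0,0,0,0,0.001,0]
    - [0,0,0,0,0,0,0]
    - [0,0,0,0,0,0,0]

```text
t: 47.05
eef_pos: [0.5395, -0.1324, 0.0789]
ee_rot: [-0.567, 3.09, -0.001]
wrist_force: [-0.0, 0.8, -0.8]
width: 0.0346
grip_force: 60.0
```

>>> apply_moves:
  rows:
    - [0,0,0,0,0,0.0005,0]
    - [0,0,0,0,0,0.0003,0]
    - [0,0,0,0,0,0,0]
    - [0,0,0,0,0,0,0]

```text
t: 47.45
eef_pos: [0.5395, -0.1324, 0.0782]
ee_rot: [-0.567, 3.09, -0.001]
wrist_force: [-0.2, 0.1, 1.3]
width: 0.0347
grip_force: 60.1
```

>>> apply_moves:
  rows:
    - [0,0,0,0,0,0.0003,0]
    - [0,0,0,0,0,0,0.8]
    - [0,0,0,0,0,0,0.8]
    - [0,0,0,0,0,0,0.8]
    - [0,0,0,0,0,0,0.8]
    - [0,0,0,0,0,-0.02,0.8]
    - [0,0,0,0,0,-0.04,0.8]
    - [0,0,0,0,0,-0.04,0.8]

```text
t: 48.25
eef_pos: [0.5385, -0.132, 0.1779]
ee_rot: [0.567, -3.088, -0.001]
wrist_force: [0.7, 0.1, 1.0]
width: 0.0684
grip_force: 0.0
```

>>> apply_moves:
  rows:
    - [0,0,0,0,0,-0.04,0.8]
    - [0,0,0,0,0,0,0.8]
    - [0,0,0,0,0,0,0.8]
    - [0,0,0,0,0,0,0.8]

```text
t: 48.65
eef_pos: [0.5383, -0.1319, 0.2165]
ee_rot: [0.567, -3.088, -0.001]
wrist_force: [0.4, -0.1, 0.1]
width: 0.0681
grip_force: 0.0
```

Run:
```python
from h import *
p,im=grab("wrist","w22"); washer(p,im,*STUD,.086,"w22b"); print(STUD)
for n,d,L,Wd,z in(("plate",.02,.23,.11,.02),("strap",0,.14,.042,.076)):
    r,c=fit(p,im,*W(d),np.deg2rad(PY),L,Wd,z,r=.004,da=.06); print(n,(r[:2]-W(d))*1e3,np.rad2deg(r[2]),c)
P=cv2.imread("pics/w22b.png"); _,s=grab("scene","s1")
q=px(manip.camera_params("scene"),[[*STUD,.05]])[0].astype(int); S=s[q[1]-70:q[1]+70,q[0]-80:q[0]+80]
o=np.hstack([cv2.resize(im[60:320,220:420],(308,400)),cv2.resize(S,(457,400))]); cv2.imwrite("pics/end.png",o)
```

```text
circle 0.019 540.63 -133.18 18.38
circle 0.019 532.12 -135.43 17.6
circle 0.009 540.38 -132.93 9.08
circle 0.009 530.87 -112.67 8.45
[ 0.54   -0.1328]
plate [0.1132411  0.05415912] 20.77500397573856 12.152121107193954
strap [-0.03082949 -0.65649029] 20.98439790646307 13.726218022786583
```

View pics/end.png

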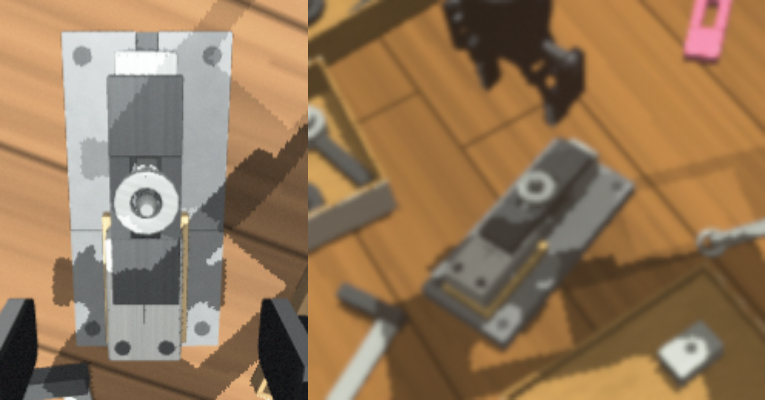

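The washer sits flat on the strap around the stud (147,203), the stack is aligned and the gripper is clear. I'll hand in.

```bash
python3 -c "
from station import manip
print(manip.sign_off())"
```

```text
the job is handed in; nothing more can be done
None
```

The clamping stack is built in the order asked and handed in after about 49 s; the final camera check showed the strap and washer within about 1 mm of the stud axis, though sign-off returned no verdict.

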